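# Fetch the squat jar from behind the ink bottles

### The arm

A 6-joint arm with a two-finger parallel gripper is mounted at the origin on the work surface. World frame = base frame: x ahead of the robot, y to its left, z up, the work surface at z = 0. Lengths are in m, angles in rad, forces in N, time in s.
With the tool pointing down it reaches from about 0.35 to 0.775 m from the base axis. Payload 5.5 kg.
Tool frame: the origin (TCP) lies midway between the tips of the shut fingers; the grasp point (between the pads) lies 19 mm behind it; z points along the fingers, y is the line along which they close (so a half turn about z gives the same grasp; the last joint's range is limited). The gripper opens to 85 mm and grips with 20 to 120 N. Pads are 22 mm wide; open, the fingers measure 114 mm over their backs; the gripper's body (76 mm by 85 mm) begins 54 mm behind the grasp point. The pads swing forward as they close: fully open they stand 13 mm farther back than shut.
Start: joints at [-1.335, 0.313, 0.046, 1.304, 0, 1.431], TCP at [0.211, -0.535, 0.231] pointing down, gripper open.
Joint ranges: [-2.76, 2.76], [-0.86, 1.69], [-1.03, 1.26], [-2.2, 2.34], [-1.47, 1.5], [-3.14, 3.14]. Speed limits (rad/s): [2.57, 2.57, 3.14, 3.14, 3.14, 3.14].

### API

Orientations are given as a unit quaternion [w, x, y, z].
In Python, from workcell import env gives the robot as it stands. The module is installed in compiled form; this text tells all that it offers.
- The arm moves only by the tool carry_out, never from a script. Its argument "series" is a list of rows, each an object with "delta_rot": the turn, a rotation vector about the world's x, y, z normalised to -1 to 1, where 1 is 0.1 rad, a list of three; "travel": the shift along the world's x, y, z normalised to -1 to 1, where 1 is 0.025 m, a list of three; "fingers": the closure, from -1 (fully open) to 1 (shut). In form: [{"delta_rot": [ax, ay, az], "travel": [tx, ty, tz], "fingers": fingers}, ...]. A call has 1 to 5 rows; each row shifts and turns the commanded pose from where the row before left it; what a row does not reach is not made up. A row lasts 1/8 s, in which the tool goes at most 62.5 mm and 10.7 degrees, less where a joint would pass 70% of its speed; a pose out of reach is approached as far as the arm can. A call with a number of a shift or a turn outside -1 to 1 is refused whole. A call with a gripper value outside its range is refused whole. The fingers move at their own pace and stop on an object; "squeeze" is the grip in N (left out, the last holds). Time passes only in rows, so rows that do not move let the fingers close. It gives the time, the measured TCP pose, the force, the opening and the grip force at its end, in the units of the state.
- env.get_state(): the state, without advancing time (a new reading comes with each control period).
- env.read_camera(name): name is "scene" or "top" or "wrist"; returns a dict with "color" (480x640x3 uint8, red, green, blue), "fx", "fy", "cx", "cy" (pixels), "world_from_camera" (4x4, takes a point from camera to world coordinates); the wrist camera has in their place "hand_eye" (4x4, takes a point from camera to tool coordinates, whose origin is the TCP and whose axes are the flange's). Camera axes: x right, y up, looking along -z (the intrinsics and any distortion apply to the point x, -y, -z); pixel columns grow to the right and rows downward; lengths in m; the calibration is good to about 2 mm. A picture is of the moment at which its call begins: read the wrist's pose just before it. There is no depth.
- env.hand_in(): hands the job in; it is judged then, once.
The state is a dict: "clock": time; "joint_pos": joint angles; "qvel": joint speeds; "tau": joint torques, N m; "tcp_pos": TCP position; "orientation": TCP orientation; "wrist_force": force on the tool from outside, world axes, zero at the start; "ft_torque": the same for the moment, N m; "finger_gap": finger opening in m; "grip_force": force on a finger pad.
Only numpy, scipy, OpenCV 4.12 (cv2) and the standard library are available. Lean on these libraries where they do the work, as an engineer would, in place of code of your own. Each camera call takes 0.05 s, during which the arm holds its last target. There are 200 camera calls.

### The job

The squat jar I need stands behind the three tall bottles on the plywood stand. Clear all three bottles upright into the grey side tray before you touch the jar, then set the jar down in the middle of the white tile, and only then put each bottle back upright, centred on the same cork mat it came from. Do not knock anything over or push the bowl, the brush or the tub about.

Things in the scene. Friction and masses are not known exactly. Their poses are not given: they have to be found in the camera images.
- stand: fixed plywood board 170 (x) x 290 (y) mm, top 12 mm above its origin (centre of underside), a strip 10 mm thick and 26 mm high along its far (+x) edge. Three round cork mats, 72 mm across, in a row at x = -35, y = -90, 0, +90 mm, tops 15 mm above the origin. A bottle stands centred on each at the start, which on which varies. The jar stands on bare board behind (+x of) the row
- round_bottle: loose tall white round bottle, 150 mm high, body 54 mm across up to 98 mm, then shoulder and neck, and from 126 to 150 mm a black cap 42 mm across, the widest cap. Origin at the centre of its underside, z up its axis. About 0.2 to 0.4 kg
- oblong_bottle: loose tall white flat-sided bottle, 150 mm high, body 40 (x) x 66 (y) mm up to 106 mm, neck 26 mm across, and from 126 to 150 mm a black cap 30 mm across. Origin at the centre of its underside, z up its axis. About 0.2 to 0.4 kg
- cone_bottle: loose tall white conical bottle, 150 mm high, 62 mm across at the foot narrowing from 12 mm up to 24 mm across at 108 mm; neck 20 to 24 mm across; from 126 to 150 mm a black cap 24 mm across. Origin at the centre of its underside, z up its axis. About 0.15 to 0.3 kg
- squat_jar: loose squat round jar, white, 52 mm across, with an aluminium lid 54 mm across from 40 to 52 mm height; 52 mm high in all. Origin at the centre of its underside, z up its axis. About 0.1 to 0.2 kg
- side_tray: fixed low grey plastic tray, empty at the start, outside 300 (x) x 150 (y) x 22 mm high, walls and floor about 4 mm thick, so its inner floor is 4 mm above its origin (centre of underside). Either on the left or on the right of the stand; its long side is its x axis. Room for three bottles in a row 90 mm apart
- tile: fixed white ceramic tile 100 x 100 x 8 mm, on the other side of the stand than the tray. Origin at the centre of its underside; top 8 mm above it
- bowl: bystander: loose open terracotta bowl, 116 mm across, 50 mm high, beyond the stand; origin at the centre of its underside. Leave it alone
- brush: bystander: loose brush 160 mm long lying on the table between the robot and the stand. Leave it alone
- tub: bystander: loose grey tub with white lid, 68 mm across, 55 mm high, beyond the stand; origin at the centre of its underside. Leave it alone

How it is judged:
On the way, in this order (a step that is already met when the one before it is completed fails the run):
1. all three bottles stand released and upright in the side tray, the jar still in its place (x of round_bottle in the frame of side_tray between -0.135 and 0.135 m and y of round_bottle in the frame of side_tray between -0.06 and 0.06 m and z of each of round_bottle, oblong_bottle, cone_bottle in the frame of side_tray below 0.012 m and linear speed of each of round_bottle, oblong_bottle, cone_bottle below 0.02 m/s and angular speed of each of round_bottle, oblong_bottle, cone_bottle below 0.2 rad/s and angle between each of round_bottle, oblong_bottle, cone_bottle's own z axis and vertical below 0.12 rad and contact force between each of round_bottle, oblong_bottle, cone_bottle and the fingers below 0.1 N and x of oblong_bottle in the frame of side_tray between -0.135 and 0.135 m and y of oblong_bottle in the frame of side_tray between -0.06 and 0.06 m and x of cone_bottle in the frame of side_tray between -0.135 and 0.135 m and y of cone_bottle in the frame of side_tray between -0.06 and 0.06 m and distance of squat_jar from where it was at the start of the episode below 0.02 m), for 0.2 s.
2. the jar stands released in the middle of the tile while the bottles wait in the tray (horizontal distance between squat_jar and tile below 0.015 m and z of squat_jar in the frame of tile between 0.004 and 0.014 m and linear speed of squat_jar below 0.02 m/s and angular speed of squat_jar below 0.2 rad/s and angle between squat_jar's own z axis and vertical below 0.12 rad and contact force between squat_jar and the fingers below 0.1 N and x of round_bottle in the frame of side_tray between -0.135 and 0.135 m and y of round_bottle in the frame of side_tray between -0.06 and 0.06 m and z of each of round_bottle, oblong_bottle, cone_bottle in the frame of side_tray below 0.012 m and x of oblong_bottle in the frame of side_tray between -0.135 and 0.135 m and y of oblong_bottle in the frame of side_tray between -0.06 and 0.06 m and x of cone_bottle in the frame of side_tray between -0.135 and 0.135 m and y of cone_bottle in the frame of side_tray between -0.06 and 0.06 m), for 0.2 s.
At the end, for the whole second after the job is handed in: The jar stands upright, its axis within 15 mm of the tile's centre, resting on the tile; each bottle stands upright within 15 mm of where it stood at the start (centred on its own mat); all released and at rest (horizontal distance between squat_jar and tile below 0.015 m and z of squat_jar in the frame of tile between 0.004 and 0.014 m and linear speed of each of squat_jar, round_bottle, oblong_bottle, cone_bottle below 0.02 m/s and angular speed of each of squat_jar, round_bottle, oblong_bottle, cone_bottle below 0.2 rad/s and angle between each of squat_jar, round_bottle, oblong_bottle, cone_bottle's own z axis and vertical below 0.12 rad and contact force between each of squat_jar, round_bottle, oblong_bottle, cone_bottle and the fingers below 0.1 N and distance of each of round_bottle, oblong_bottle, cone_bottle from where it was at the start of the episode below 0.015 m); the robot touches nothing.
It fails at once if a bottle or the jar is tipped over (more than 45 degrees) (angle between any of round_bottle, oblong_bottle, cone_bottle, squat_jar's own z axis and vertical above 0.79 rad).
It fails at once if the bowl, the brush or the tub is pushed more than 25 mm (distance of any of bowl, brush, tub from where it was at the start of the episode above 0.025 m).
It also fails if it takes over 141 s, if anything falls off the work surface, if the arm or the gripper's body presses on something with over 40 N, if the wrist force passes 120 N, or if a joint passes its speed limit or range.

## Working session

There is one attempt and no reset: what is moved stays moved. The work goes in short steps, Python scripts to look and compute and a tool call to move; the robot and the scene stay as the last step left them, time stands still between calls to the robot, and variables do not carry over. Pictures are saved under pics/ and viewed, at most 14 in all, crops included, and the job is handed in when it is done.

Besides the shell and the picture viewer there is one more tool, called after ">>>" as name([rows], argument=value, ...), one row to a line, values as JSON. carry_out: Moves the arm, as the interface text tells. Its arguments: {"type":"object","properties":{"series":{"type":"array","items":{"type":"object","properties":{"delta_rot":{"type":"array","items":{"type":"number"}},"travel":{"type":"array","items":{"type":"number"}},"fingers":{"type":"number"}}}},"squeeze":{"type":"number"}},"required":["series"]}

```bash
mkdir -p pics
python3 - <<'E'
from workcell import env
import cv2,pickle
d={}
for n in("scene","top"):
    c=env.read_camera(n);d[n]=c
    cv2.imwrite(f"pics/{n}0.png",c["color"][:,:,::-1]);print(n,c["fx"],c["cx"],c["cy"],c["world_from_camera"].round(3).tolist(),[k for k in c])
pickle.dump(d,open("c0.pkl","wb"))
print(env.get_state())
E
```

```text
scene 510.71417572908143 328.400691819539 231.06794202125744 [[0.259, -0.523, 0.812, 1.482], [0.966, 0.137, -0.22, -0.229], [0.004, 0.841, 0.541, 0.669], [0.0, 0.0, 0.0, 1.0]] ['color', 'fx', 'fy', 'cx', 'cy', 'world_from_camera']
top 557.1963173718755 321.1356096177175 237.7331005819964 [[0.026, 0.993, -0.115, 0.441], [-1.0, 0.027, 0.011, 0.001], [0.014, 0.115, 0.993, 1.144], [0.0, 0.0, 0.0, 1.0]] ['color', 'fx', 'fy', 'cx', 'cy', 'world_from_camera']
{'clock': 0.1, 'joint_pos': array([-1.33460742e+00,  3.13959593e-01,  4.50969169e-02,  1.30361846e+00,
        1.61926235e-05,  1.43117294e+00]), 'qvel': array([ 1.02808150e-04, -1.12401675e-03,  4.16567997e-03,  9.80076877e-05,
       -2.09873650e-03, -4.02701456e-04]), 'tau': array([ 9.60505640e-04, -4.81725562e+01,  2.99244279e+01,  1.27713993e-02,
       -2.65545868e-04, -4.62380427e-06]), 'tcp_pos': array([ 0.21091556, -0.53442529,  0.23048031]), 'orientation': array([-8.41814022e-04,  9.82397177e-01,  1.86802240e-01, -3.25709644e-05]), 'wrist_force': array([ 0.64051858,  0.81272307, -0.45615058]), 'ft_torque': array([0.01795452, 0.01289978, 0.013804  ]), 'grip_force': 0.0, 'finger_gap': 0.08537321483201853}
```

View pics/scene0.png

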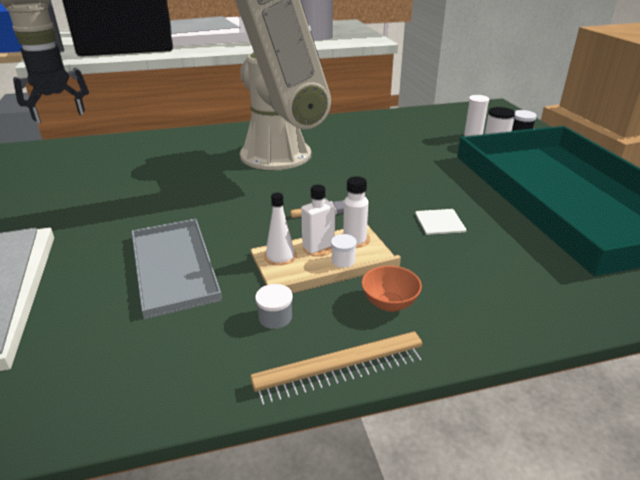

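View pics/top0.png

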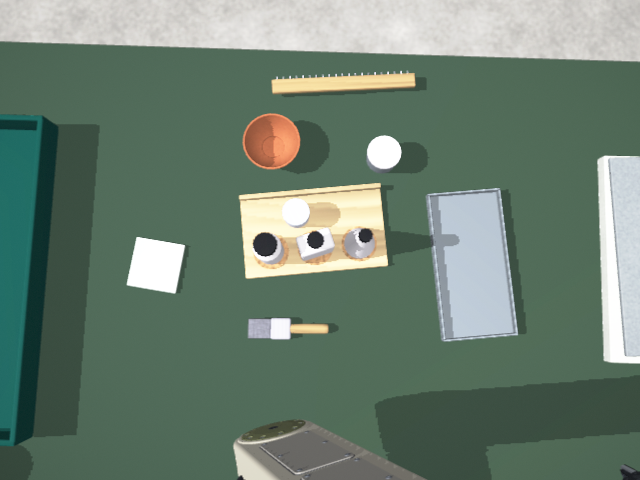

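The scene view shows cone, oblong and round bottles from left to right, with the jar behind them at about (343,250). The top view has +x up: caps at about (265,245) round, (315,240) oblong and (365,235) cone, jar at (296,212). The tray is on the right at (427–518,189–341) and the tile on the left at (156,265).

```bash
cat > h.py <<'E'
import numpy as np,cv2
def ray(c,u,v):
    W=c["world_from_camera"];d=W[:3,:3]@np.array([(u-c["cx"])/c["fx"],-(v-c["cy"])/c["fy"],-1.]);return W[:3,3],d
def onz(c,p,z):
    o,d=ray(c,*p);return (o+d*(z-o[2])/d[2])[:2]
def tri(c1,p1,c2,p2):
    o1,d1=ray(c1,*p1);o2,d2=ray(c2,*p2)
    t=np.linalg.lstsq(np.c_[d1,-d2],o2-o1,rcond=None)[0];a=o1+d1*t[0];b=o2+d2*t[1];return (a+b)/2,np.linalg.norm(a-b)
def big(m,box,n=1):
    x0,y0,x1,y1=box;k=np.zeros(m.shape,np.uint8);k[y0:y1,x0:x1]=m[y0:y1,x0:x1]
    cs=cv2.findContours(k,cv2.RETR_EXTERNAL,cv2.CHAIN_APPROX_NONE)[0]
    return sorted(cs,key=cv2.contourArea)[::-1][:n]
def cen(c):
    m=cv2.moments(c);return np.array([m["m10"]/m["m00"],m["m01"]/m["m00"]])
E
python3 - <<'E'
import pickle
from h import *
d=pickle.load(open("c0.pkl","rb"));t=d["top"];s=d["scene"]
it=t["color"].astype(int);is_=s["color"].astype(int)
bt=(it.max(2)<45)&(abs(it[:,:,0]-it[:,:,1])<8);bs=(is_.max(2)<45)&(abs(is_[:,:,0]-is_[:,:,1])<8)
bxt=dict(round=(248,228,284,262),oblong=(303,228,328,252),cone=(353,225,376,246))
bxs=dict(round=(344,174,370,194),oblong=(308,182,330,200),cone=(268,190,288,206))
C={}
for n in bxt:
    a=big(bt,bxt[n])[0];b=big(bs,bxs[n])[0];pa,pb=cen(a),cen(b)
    p,e=tri(t,pa,s,pb);C[n]=onz(t,pa,.155)
    print(n,cv2.boundingRect(a),cv2.boundingRect(b),"tri",p.round(4),round(e,4),"top z.155",onz(t,pa,.155).round(4),"scene z.153",onz(s,pb,.153).round(4))
w=(it.min(2)>150)
a=big(w,(110,220,205,310))[0];r=cv2.minAreaRect(a);P=[onz(t,p,.008) for p in cv2.boxPoints(r)];print("tile",np.mean(P,0).round(4),np.round(P,4).tolist())
a=big((is_.min(2)>150),(405,200,475,245))[0];print("tile scene",onz(s,cen(a),.008).round(4),cv2.boundingRect(a))
hsv=cv2.cvtColor(t["color"],cv2.COLOR_RGB2HSV)
g=(it.max(2)>95)&(hsv[:,:,1]<60)
a=big(g,(420,180,530,350))[0];r=cv2.minAreaRect(a);P=[onz(t,p,.02) for p in cv2.boxPoints(r)];print("tray",r,np.mean(P,0).round(4),np.round(P,4).tolist())
# stand
y=(hsv[:,:,0]<25)&(hsv[:,:,1]>50)&(it[:,:,0]>110)
a=big(y,(230,175,395,285))[0];q=cv2.approxPolyDP(cv2.convexHull(a),8,True)[:,0];print("stand px",q.tolist())
for z in(.012,.026):print(z,[onz(t,p,z).round(4).tolist() for p in q])
a=big((it.min(2)>200),(275,195,318,231))
for c in a:
    (cx,cy),rr=cv2.minEnclosingCircle(c);print("jar",cv2.boundingRect(c),rr,onz(t,cen(c),.064).round(4))
# brush
for n,z in(("brush",.01),):
    a=big(((hsv[:,:,0]<25)&(hsv[:,:,1]>80)|(it.min(2)>90)).astype(np.uint8),(240,310,335,345),3)
    for c in a:
        x,y_,ww,h=cv2.boundingRect(c);print(n,onz(t,(x,y_),z).round(3),onz(t,(x+ww,y_+h),z).round(3))
E
```

```text
Traceback (most recent call last):
  File "h.py", line 14, in cen
    m=cv2.moments(c);return np.array([m["m10"]/m["m00"],m["m01"]/m["m00"]])
                                      ~~~~~~~~^~~~~~~~~
ZeroDivisionError: float division by zero
```

```bash
cat > m.py <<'E'
import pickle
from h import *
d=pickle.load(open("c0.pkl","rb"));t=d["top"];s=d["scene"]
it=t["color"].astype(int);is_=s["color"].astype(int)
bt=(it.max(2)<42)&(it[:,:,1]-it[:,:,0]<10);bs=(is_.max(2)<60)&(is_[:,:,1]-is_[:,:,0]<10)
bxt=dict(round=(246,226,286,264),oblong=(301,226,330,254),cone=(351,223,378,248))
bxs=dict(round=(342,172,372,194),oblong=(306,180,332,202),cone=(264,188,292,208))
for n in bxt:
    for A,B in((big(bt,bxt[n]),big(bs,bxs[n])),):
        if not A or not B or cv2.contourArea(A[0])==0 or cv2.contourArea(B[0])==0: print(n,"none",it[bxt[n][1]+14,bxt[n][0]+14:bxt[n][0]+20].tolist(),is_[bxs[n][1]+10,bxs[n][0]+10:bxs[n][0]+15].tolist());continue
        a,b=A[0],B[0];pa,pb=cen(a),cen(b);p,e=tri(t,pa,s,pb)
        print(n,cv2.boundingRect(a),cv2.boundingRect(b),"tri",p.round(4),round(e,4),"top z.16",onz(t,pa,.16).round(4),"scene z.155",onz(s,pb,.155).round(4))
w=(it.min(2)>150)
a=big(w,(110,220,205,310))[0];r=cv2.minAreaRect(a);P=[onz(t,p,.008) for p in cv2.boxPoints(r)];print("tile",np.mean(P,0).round(4),np.round(P,4).tolist())
a=big((is_.min(2)>150),(405,200,475,245))[0];print("tile scene",onz(s,cen(a),.008).round(4),cv2.boundingRect(a))
hsv=cv2.cvtColor(t["color"],cv2.COLOR_RGB2HSV)
g=(it.max(2)>95)&(hsv[:,:,1]<60)
a=big(g,(420,180,530,350))[0];r=cv2.minAreaRect(a);P=[onz(t,p,.02) for p in cv2.boxPoints(r)];print("tray",np.mean(P,0).round(4),np.round(P,4).tolist())
y=(hsv[:,:,0]<25)&(hsv[:,:,1]>50)&(it[:,:,0]>110)
a=big(y,(230,175,395,285))[0];q=cv2.approxPolyDP(cv2.convexHull(a),8,True)[:,0];print("stand px",q.tolist())
for z in(.012,.026):print(z,[onz(t,p,z).round(4).tolist() for p in q])
for c in big((it.min(2)>200),(275,195,318,231)):
    print("jar",cv2.boundingRect(c),onz(t,cen(c),.064).round(4))
for c in big((is_.min(2)>120),(325,230,362,268)):
    print("jar scene",cv2.boundingRect(c))
for n,b in dict(bowl=(235,110,305,172),tub=(360,130,408,175),brush=(240,310,335,345)).items():
    c=big((it[:,:,0]>85)&((it[:,:,0]>it[:,:,1]+15)|(it.min(2)>85)),b)[0];x,y_,ww,h=cv2.boundingRect(c)
    z=.05 if n!="brush" else .012
    print(n,onz(t,(x,y_),z).round(3),onz(t,(x+ww,y_+h),z).round(3))
E
python3 m.py
```

```text
round none [[48, 49, 53], [48, 49, 53], [49, 49, 54], [47, 47, 52], [46, 47, 52], [48, 48, 53]] [[32, 31, 35], [35, 33, 37], [34, 32, 38], [35, 33, 34], [31, 30, 34]]
oblong none [[45, 48, 52], [46, 49, 54], [47, 48, 54], [45, 47, 52], [46, 48, 53], [47, 49, 54]] [[29, 28, 31], [27, 26, 31], [28, 30, 30], [30, 30, 33], [26, 25, 29]]
cone (360, 239, 7, 3) (271, 193, 12, 13) tri [ 0.5529 -0.0865  0.1472] 0.005 top z.16 [ 0.5519 -0.0829] scene z.155 [ 0.566  -0.0909]
tile [0.5085 0.3237] [[0.4658, 0.3804], [0.5669, 0.3687], [0.5511, 0.2665], [0.4502, 0.2792]]
tile scene [0.5148 0.3198] (416, 209, 50, 25)
tray [ 0.5272 -0.317 ] [[0.6687, -0.2209], [0.691, -0.3815], [0.3847, -0.4108], [0.3642, -0.255]]
stand px [[387, 265], [253, 277], [239, 195], [380, 183]]
0.012 [[0.5198, -0.1474], [0.4883, 0.1241], [0.656, 0.1595], [0.6895, -0.1308]]
0.026 [[0.5188, -0.1455], [0.4877, 0.1226], [0.6534, 0.1576], [0.6864, -0.1292]]
jar (275, 198, 43, 33) [0.6114 0.0477]
jar scene (325, 230, 37, 38)
bowl [0.817 0.155] [0.703 0.032]
tub [ 0.779 -0.095] [ 0.701 -0.17 ]
brush [0.408 0.133] [ 0.366 -0.033]
```

```bash
sed -i 's/it.max(2)<42/it.max(2)<68/; s/(it.min(2)>200),(275,195,318,231)/(it.min(2)>225),(278,195,314,229)/; s/(is_.min(2)>120),(325,230,362,268)/((is_.min(2)>90)\&(is_[:,:,0]-is_[:,:,2]<15)),(325,230,362,270)/' m.py; python3 m.py | grep -E "round|oblong|cone|jar"
```

```text
round (253, 233, 24, 23) (347, 177, 20, 16) tri [0.5412 0.0894 0.1526] 0.0022 top z.16 [0.5408 0.0898] scene z.155 [0.5456 0.0868]
oblong (307, 232, 16, 16) (311, 185, 14, 15) tri [ 5.519e-01 -1.000e-04  1.526e-01] 0.0022 top z.16 [0.5514 0.001 ] scene z.155 [ 0.5561 -0.0022]
cone (359, 229, 13, 14) (271, 193, 12, 13) tri [ 0.5623 -0.0896  0.1528] 0.0016 top z.16 [ 0.5616 -0.0881] scene z.155 [ 0.566  -0.0909]
jar (282, 198, 28, 27) [0.6169 0.0411]
jar scene (325, 230, 37, 37)
```

>>> carry_out([
  {"delta_rot": [0, 0, -0.9], "travel": [1, 1, 0.4], "fingers": -1},
  {"delta_rot": [0, 0, -0.9], "travel": [1, 1, 0.4], "fingers": -1},
  {"delta_rot": [0, 0, -0.8], "travel": [1, 1, 0.4], "fingers": -1},
  {"delta_rot": [0, 0, 0], "travel": [1, 1, 0], "fingers": -1},
  {"delta_rot": [0, 0, 0], "travel": [1, 1, 0], "fingers": -1},
])

```text
clock: 0.72
tcp_pos: [0.3367, -0.4089, 0.2611]
orientation: [-0.0, 0.998, 0.058, -0.0]
wrist_force: [-0.3, 0.4, -0.6]
finger_gap: 0.0854
grip_force: 0.0
```

>>> carry_out([
  {"delta_rot": [0, 0, 0], "travel": [1, 1, 0], "fingers": -1},
  {"delta_rot": [0, 0, 0], "travel": [1, 1, 0], "fingers": -1},
  {"delta_rot": [0, 0, 0], "travel": [1, 1, 0], "fingers": -1},
  {"delta_rot": [0, 0, 0], "travel": [1, 1, 0], "fingers": -1},
  {"delta_rot": [0, 0, 0], "travel": [1, 1, 0], "fingers": -1},
])

```text
clock: 1.35
tcp_pos: [0.4616, -0.2838, 0.2609]
orientation: [-0.0, 0.998, 0.058, -0.0]
wrist_force: [-0.0, -0.2, 0.6]
finger_gap: 0.0854
grip_force: 0.0
```

>>> carry_out([
  {"delta_rot": [0, 0, 0], "travel": [0.5, 0.97, 0], "fingers": -1},
  {"delta_rot": [0, 0, 0], "travel": [0.5, 0.97, 0], "fingers": -1},
  {"delta_rot": [0, 0, 0], "travel": [0.5, 0.97, 0], "fingers": -1},
  {"delta_rot": [0, 0, 0], "travel": [0.5, 0.97, 0], "fingers": -1},
  {"delta_rot": [0, 0, 0], "travel": [0.5, 0.97, 0], "fingers": -1},
])

```text
clock: 1.98
tcp_pos: [0.5236, -0.1627, 0.2608]
orientation: [-0.0, 0.998, 0.058, -0.0]
wrist_force: [0.0, -0.1, 0.7]
finger_gap: 0.0853
grip_force: 0.0
```

>>> carry_out([
  {"delta_rot": [0, 0, 0], "travel": [0.5, 0.97, 0], "fingers": -0.7},
  {"delta_rot": [0, 0, 0], "travel": [0.5, 0.97, 0], "fingers": -0.5},
  {"delta_rot": [0, 0, 0], "travel": [0.5, 0.97, -0.5], "fingers": -0.5},
  {"delta_rot": [0, 0, 0], "travel": [0, 0, -0.8], "fingers": -0.5},
  {"delta_rot": [0, 0, 0], "travel": [0, 0, -0.4], "fingers": -0.5},
])

```text
clock: 2.6
tcp_pos: [0.5604, -0.0903, 0.2172]
orientation: [-0.0, 0.998, 0.058, -0.001]
wrist_force: [-0.4, -0.5, -0.4]
finger_gap: 0.0639
grip_force: 0.0
```

Run:
```python
from workcell import env
import cv2
s=env.get_state();print(s["tcp_pos"],s["orientation"],s["finger_gap"])
c=env.read_camera("wrist");cv2.imwrite("pics/w1.png",c["color"][:,:,::-1]);print(c["hand_eye"].round(3).tolist(),c["fx"],c["cx"],c["cy"])
```

```text
[ 0.56035178 -0.09030443  0.21724149] [-3.79083941e-04  9.98302739e-01  5.82244180e-02 -1.18948364e-03] 0.06392146677069477
[[0.0, 0.961, 0.278, 0.071], [1.0, -0.0, -0.0, 0.001], [-0.0, 0.278, -0.961, -0.142], [0.0, 0.0, 0.0, 1.0]] 402.33058762798476 323.7080271057083 240.14397031252554
```

View pics/w1.png

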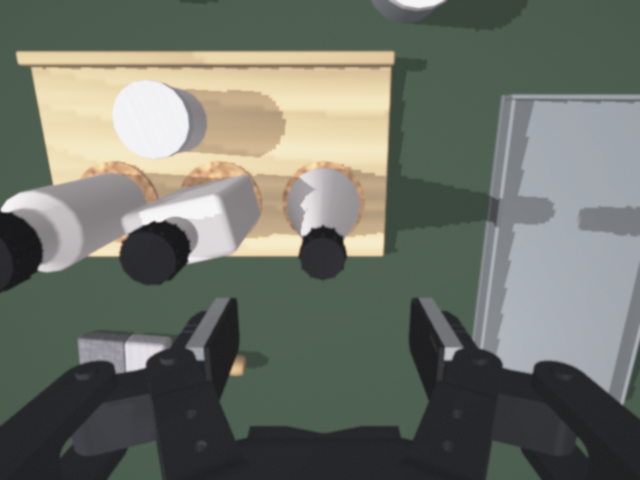

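The wrist view shows the cone's cap at (323,253), centred between the fingers. The oblong cap is at (155,252) and the jar lid at (152,119).

```bash
cat >> h.py <<'E'
def wrist(env):
    from scipy.spatial.transform import Rotation as R
    s=env.get_state();c=env.read_camera("wrist");T=np.eye(4);q=s["orientation"]
    T[:3,:3]=R.from_quat(np.r_[q[1:],q[0]]).as_matrix();T[:3,3]=s["tcp_pos"];c["world_from_camera"]=T@c["hand_eye"];return c,s
E
python3 - <<'E'
from workcell import env
from h import *
c,s=wrist(env)
print("cone",onz(c,(323,253),.165),"oblong",onz(c,(155,252),.165),"jar",onz(c,(152,119),.064))
# stand: mats, strip top and tray left wall
for p in((17,53),(394,52)):print(onz(c,p,.026))
print("tray corner",onz(c,(504,96),.022))
E
```

```text
cone [ 0.5675448  -0.08981681] oblong [ 0.55819239 -0.0055938 ] jar [0.61863427 0.03693279]
[0.65341737 0.15388178]
[ 0.68721456 -0.12950971]
tray corner [ 0.66659836 -0.22128036]
```

>>> carry_out([
  {"delta_rot": [0, 0, 0], "travel": [0, 0, -0.9], "fingers": -0.5},
  {"delta_rot": [0, 0, 0], "travel": [0, 0, -0.9], "fingers": -0.5},
  {"delta_rot": [0, 0, 0], "travel": [0, 0, -0.9], "fingers": -0.5},
  {"delta_rot": [0, 0, 0], "travel": [0, 0, -0.6], "fingers": -0.5},
  {"delta_rot": [0, 0, 0], "travel": [0, 0, 0], "fingers": -0.5},
])

```text
clock: 3.32
tcp_pos: [0.5604, -0.091, 0.1357]
orientation: [-0.0, 0.998, 0.058, -0.001]
wrist_force: [0.3, -0.0, 0.0]
finger_gap: 0.0639
grip_force: 0.0
```

>>> carry_out([
  {"delta_rot": [0, 0, 0], "travel": [0.12, 0.04, -0.04], "fingers": -0.2},
  {"delta_rot": [0, 0, 0], "travel": [0, 0, 0], "fingers": 0.2},
  {"delta_rot": [0, 0, 0], "travel": [0, 0, 0], "fingers": 0.6},
  {"delta_rot": [0, 0, 0], "travel": [0, 0, 0], "fingers": 1},
  {"delta_rot": [0, 0, 0], "travel": [0, 0, 0], "fingers": 1},
], squeeze=35)

```text
clock: 3.95
tcp_pos: [0.5646, -0.0898, 0.1362]
orientation: [0.0, 0.998, 0.058, 0.001]
wrist_force: [-0.8, 2.1, 5.8]
finger_gap: 0.023
grip_force: 34.5
```

>>> carry_out([
  {"delta_rot": [0, 0, 0], "travel": [0, 0, 0], "fingers": 1},
  {"delta_rot": [0, 0, 0], "travel": [0, 0, 0], "fingers": 1},
  {"delta_rot": [0, 0, 0], "travel": [0, 0, 0], "fingers": 1},
])

```text
clock: 4.32
tcp_pos: [0.5646, -0.0898, 0.1362]
orientation: [0.0, 0.998, 0.058, 0.001]
wrist_force: [-0.5, 1.4, 5.6]
finger_gap: 0.023
grip_force: 34.5
```

>>> carry_out([
  {"delta_rot": [0, 0, 0], "travel": [0, 0, 0.3], "fingers": 1},
  {"delta_rot": [0, 0, 0], "travel": [0, 0, 0.7], "fingers": 1},
  {"delta_rot": [0, 0, 0], "travel": [0, 0, 0.8], "fingers": 1},
  {"delta_rot": [0, 0, 0], "travel": [0, 0, 0.6], "fingers": 1},
  {"delta_rot": [0, 0, 0], "travel": [0, -0.3, 0], "fingers": 1},
])

```text
clock: 4.95
tcp_pos: [0.5646, -0.0976, 0.1963]
orientation: [0.0, 0.998, 0.058, 0.001]
wrist_force: [0.5, -0.5, -4.2]
finger_gap: 0.0227
grip_force: 34.6
```

>>> carry_out([
  {"delta_rot": [0, 0, 0], "travel": [0.2, -0.7, 0], "fingers": 1},
  {"delta_rot": [0, 0, 0], "travel": [0.2, -0.8, 0], "fingers": 1},
  {"delta_rot": [0, 0, 0], "travel": [0.2, -0.8, 0], "fingers": 1},
  {"delta_rot": [0, 0, 0], "travel": [0.2, -0.8, 0], "fingers": 1},
  {"delta_rot": [0, 0, 0], "travel": [0.2, -0.8, 0], "fingers": 1},
])

```text
clock: 5.58
tcp_pos: [0.5893, -0.1967, 0.1951]
orientation: [0.0, 0.998, 0.058, -0.0]
wrist_force: [1.0, 0.4, -3.0]
finger_gap: 0.0229
grip_force: 34.6
```

>>> carry_out([
  {"delta_rot": [0, 0, 0], "travel": [0.2, -0.8, 0], "fingers": 1},
  {"delta_rot": [0, 0, 0], "travel": [0.2, -0.8, 0], "fingers": 1},
  {"delta_rot": [0, 0, 0], "travel": [0.2, -0.8, 0], "fingers": 1},
  {"delta_rot": [0, 0, 0], "travel": [0.2, -0.8, 0], "fingers": 1},
  {"delta_rot": [0, 0, 0], "travel": [0.2, -0.8, 0], "fingers": 1},
])

```text
clock: 6.2
tcp_pos: [0.6143, -0.2962, 0.1952]
orientation: [0.0, 0.998, 0.058, -0.0]
wrist_force: [0.1, 0.0, -3.4]
finger_gap: 0.0225
grip_force: 34.6
```

>>> carry_out([
  {"delta_rot": [0, 0, 0], "travel": [0.1, -0.5, 0], "fingers": 1},
  {"delta_rot": [0, 0, 0], "travel": [0, 0, 0], "fingers": 1},
  {"delta_rot": [0, 0, 0], "travel": [0, 0, 0], "fingers": 1},
])

```text
clock: 6.58
tcp_pos: [0.6164, -0.3068, 0.1952]
orientation: [-0.0, 0.998, 0.058, -0.0]
wrist_force: [-1.0, 0.5, -3.0]
finger_gap: 0.0231
grip_force: 34.6
```

Run:
```python
from workcell import env
import cv2
s=env.get_state();print(s["tcp_pos"],s["joint_pos"].round(2))
c=env.read_camera("scene");w=env.read_camera("wrist")
i=c["color"];cv2.imwrite("pics/s2.png",cv2.hconcat([cv2.resize(i[130:330,80:340],(400,308)),cv2.resize(w["color"],(400,308))])[:,:,::-1])
```

```text
[ 0.61637214 -0.30681052  0.19521134] [-0.58  0.55  0.33  1.34  0.    2.45]
```

View pics/s2.png

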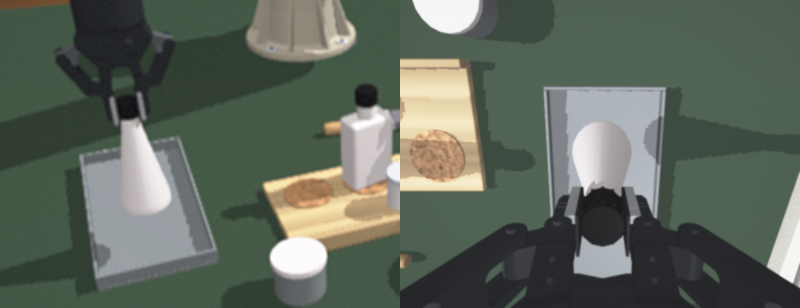

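The cone hangs upright over the far half of the tray, centred between the tray walls. I'm lowering it.

>>> carry_out([
  {"delta_rot": [0, 0, 0], "travel": [0, 0, -0.5], "fingers": 1},
  {"delta_rot": [0, 0, 0], "travel": [0, 0, -0.8], "fingers": 1},
  {"delta_rot": [0, 0, 0], "travel": [0, 0, -0.8], "fingers": 1},
  {"delta_rot": [0, 0, 0], "travel": [0, 0, -0.4], "fingers": 1},
  {"delta_rot": [0, 0, 0], "travel": [0, 0, -0.2], "fingers": 1},
])

```text
clock: 7.3
tcp_pos: [0.6162, -0.3069, 0.1269]
orientation: [-0.0, 0.998, 0.058, -0.0]
wrist_force: [1.0, -0.1, -2.7]
finger_gap: 0.0226
grip_force: 34.6
```

>>> carry_out([
  {"delta_rot": [0, 0, 0], "travel": [0, 0, -0.08], "fingers": 1},
  {"delta_rot": [0, 0, 0], "travel": [0, 0, 0], "fingers": 1},
])

```text
clock: 7.55
tcp_pos: [0.6169, -0.3076, 0.1264]
orientation: [0.0, 0.998, 0.058, 0.0]
wrist_force: [0.3, 0.4, -3.3]
finger_gap: 0.0231
grip_force: 34.6
```

>>> carry_out([
  {"delta_rot": [0, 0, 0], "travel": [0, 0, -0.06], "fingers": 1},
  {"delta_rot": [0, 0, 0], "travel": [0, 0, 0], "fingers": 1},
])

```text
clock: 7.8
tcp_pos: [0.617, -0.3077, 0.1252]
orientation: [0.001, 0.998, 0.058, 0.001]
wrist_force: [-1.1, 0.8, 0.4]
finger_gap: 0.0229
grip_force: 34.9
```

>>> carry_out([
  {"delta_rot": [0, 0, 0], "travel": [0, 0, 0], "fingers": 0.3},
  {"delta_rot": [0, 0, 0], "travel": [0, 0, 0], "fingers": 0.1},
  {"delta_rot": [0, 0, 0], "travel": [0, 0, 0], "fingers": -0.2},
  {"delta_rot": [0, 0, 0], "travel": [0, 0, 0], "fingers": -0.5},
  {"delta_rot": [0, 0, 0], "travel": [0, 0, 0], "fingers": -0.5},
])

```text
clock: 8.43
tcp_pos: [0.6165, -0.3074, 0.1243]
orientation: [0.0, 0.998, 0.058, -0.0]
wrist_force: [-0.7, -0.2, -0.7]
finger_gap: 0.0642
grip_force: 0.0
```

>>> carry_out([
  {"delta_rot": [0, 0, 0], "travel": [0, 0, 0.5], "fingers": -0.5},
  {"delta_rot": [0, 0, 0], "travel": [0, 0, 1], "fingers": -0.5},
  {"delta_rot": [0, 0, 0], "travel": [0, 0, 1], "fingers": -0.5},
  {"delta_rot": [0, 0, 0], "travel": [-0.19, 0.94, 0.6], "fingers": -0.5},
  {"delta_rot": [0, 0, 0], "travel": [-0.19, 0.94, 0], "fingers": -0.5},
])

```text
clock: 9.05
tcp_pos: [0.6075, -0.2595, 0.2041]
orientation: [0.001, 0.998, 0.058, 0.001]
wrist_force: [0.3, -0.7, 0.1]
finger_gap: 0.0642
grip_force: 0.0
```

>>> carry_out([
  {"delta_rot": [0, 0, 0], "travel": [-0.19, 0.94, 0], "fingers": -0.5},
  {"delta_rot": [0, 0, 0], "travel": [-0.19, 0.94, 0], "fingers": -0.5},
  {"delta_rot": [0, 0, 0], "travel": [-0.19, 0.94, 0], "fingers": -0.5},
  {"delta_rot": [0, 0, 0], "travel": [-0.19, 0.94, 0], "fingers": -0.5},
  {"delta_rot": [0, 0, 0], "travel": [-0.19, 0.94, 0], "fingers": -0.5},
])

```text
clock: 9.68
tcp_pos: [0.5829, -0.1412, 0.202]
orientation: [0.0, 0.998, 0.058, 0.0]
wrist_force: [0.4, -0.2, 0.0]
finger_gap: 0.0639
grip_force: 0.0
```

>>> carry_out([
  {"delta_rot": [0, 0, 0], "travel": [-0.19, 0.94, 0], "fingers": -0.5},
  {"delta_rot": [0, 0, 0], "travel": [-0.19, 0.94, 0], "fingers": -0.5},
  {"delta_rot": [0, 0, 0], "travel": [-0.19, 0.94, 0], "fingers": -0.5},
  {"delta_rot": [0, 0, 0], "travel": [-0.19, 0.94, 0], "fingers": -0.5},
  {"delta_rot": [0, 0, 0], "travel": [-0.19, 0.94, 0], "fingers": -0.5},
])

```text
clock: 10.3
tcp_pos: [0.5592, -0.0239, 0.2018]
orientation: [0.0, 0.998, 0.058, 0.0]
wrist_force: [-0.4, 0.3, -0.9]
finger_gap: 0.0642
grip_force: 0.0
```

>>> carry_out([
  {"delta_rot": [0, 0, 0], "travel": [-0.1, 0.1, 0], "fingers": -0.5},
  {"delta_rot": [0, 0, 0], "travel": [0, 0, 0], "fingers": -0.5},
])

```text
clock: 10.55
tcp_pos: [0.557, -0.0227, 0.2019]
orientation: [0.0, 0.998, 0.058, 0.0]
wrist_force: [0.2, -0.9, -0.4]
finger_gap: 0.0644
grip_force: 0.0
```

```bash
cat > w.py <<'E'
from workcell import env
from h import *
c,s=wrist(env);im=c["color"].astype(int);m=(im.max(2)<68)&(im[:,:,1]-im[:,:,0]<10)
print(s["tcp_pos"].round(4))
for k in big(m,(60,150,560,300),3):
    if cv2.contourArea(k)>400:print(cv2.boundingRect(k),onz(c,cen(k),.165).round(4))
E
python3 w.py
```

```text
[ 0.557  -0.0227  0.2019]
(60, 226, 91, 74) [0.5514 0.081 ]
(245, 237, 64, 63) [ 0.5584 -0.0012]
```

>>> carry_out([
  {"delta_rot": [0, 0, 0], "travel": [-0.06, 0.88, 0], "fingers": -0.5},
  {"delta_rot": [0, 0, 0], "travel": [0, 0, -0.5], "fingers": -0.5},
  {"delta_rot": [0, 0, 0], "travel": [0, 0, -0.9], "fingers": -0.5},
  {"delta_rot": [0, 0, 0], "travel": [0, 0, -0.9], "fingers": -0.5},
  {"delta_rot": [0, 0, 0], "travel": [0, 0, -0.33], "fingers": -0.5},
])

```text
clock: 11.22
tcp_pos: [0.5544, -0.0018, 0.1339]
orientation: [-0.0, 0.998, 0.057, -0.002]
wrist_force: [-0.2, 0.5, 0.8]
finger_gap: 0.0642
grip_force: 0.0
```

>>> carry_out([
  {"delta_rot": [0, 0, 0], "travel": [0, 0, 0], "fingers": -0.2},
  {"delta_rot": [0, 0, 0], "travel": [0, 0, 0], "fingers": 0.2},
  {"delta_rot": [0, 0, 0], "travel": [0, 0, 0], "fingers": 0.6},
  {"delta_rot": [0, 0, 0], "travel": [0, 0, 0], "fingers": 1},
  {"delta_rot": [0, 0, 0], "travel": [0, 0, 0], "fingers": 1},
], squeeze=40)

```text
clock: 11.85
tcp_pos: [0.5562, -0.0008, 0.137]
orientation: [0.0, 0.998, 0.058, 0.001]
wrist_force: [-1.1, 0.3, 4.8]
finger_gap: 0.0286
grip_force: 40.0
```

>>> carry_out([
  {"delta_rot": [0, 0, 0], "travel": [0, 0, 0], "fingers": 1},
  {"delta_rot": [0, 0, 0], "travel": [0, 0, 0], "fingers": 1},
])

```text
clock: 12.1
tcp_pos: [0.5562, -0.0008, 0.137]
orientation: [0.0, 0.998, 0.058, 0.001]
wrist_force: [-0.7, 2.2, 4.4]
finger_gap: 0.0287
grip_force: 40.1
```

>>> carry_out([
  {"delta_rot": [0, 0, 0], "travel": [0, 0, 0.3], "fingers": 1},
  {"delta_rot": [0, 0, 0], "travel": [0, 0, 0.7], "fingers": 1},
  {"delta_rot": [0, 0, 0], "travel": [0, 0, 0.8], "fingers": 1},
  {"delta_rot": [0, 0, 0], "travel": [0, 0, 0.6], "fingers": 1},
  {"delta_rot": [0, 0, 0], "travel": [-0.07, -0.3, 0], "fingers": 1},
])

```text
clock: 12.72
tcp_pos: [0.5544, -0.0085, 0.197]
orientation: [0.0, 0.998, 0.058, 0.001]
wrist_force: [0.4, -0.3, -2.7]
finger_gap: 0.0291
grip_force: 39.8
```

>>> carry_out([
  {"delta_rot": [0, 0, 0], "travel": [-0.07, -0.7, 0], "fingers": 1},
  {"delta_rot": [0, 0, 0], "travel": [-0.07, -0.8, 0], "fingers": 1},
  {"delta_rot": [0, 0, 0], "travel": [-0.07, -0.8, 0], "fingers": 1},
  {"delta_rot": [0, 0, 0], "travel": [-0.07, -0.8, 0], "fingers": 1},
  {"delta_rot": [0, 0, 0], "travel": [-0.07, -0.8, 0], "fingers": 1},
])

```text
clock: 13.35
tcp_pos: [0.5448, -0.1077, 0.196]
orientation: [0.0, 0.998, 0.058, -0.0]
wrist_force: [-0.1, 0.4, -2.0]
finger_gap: 0.0285
grip_force: 39.8
```

>>> carry_out([
  {"delta_rot": [0, 0, 0], "travel": [-0.07, -0.8, 0], "fingers": 1},
  {"delta_rot": [0, 0, 0], "travel": [-0.07, -0.8, 0], "fingers": 1},
  {"delta_rot": [0, 0, 0], "travel": [-0.07, -0.8, 0], "fingers": 1},
  {"delta_rot": [0, 0, 0], "travel": [-0.07, -0.8, 0], "fingers": 1},
  {"delta_rot": [0, 0, 0], "travel": [-0.07, -0.8, 0], "fingers": 1},
])

```text
clock: 13.98
tcp_pos: [0.5362, -0.2072, 0.1961]
orientation: [0.0, 0.998, 0.058, -0.0]
wrist_force: [0.3, 0.6, -3.2]
finger_gap: 0.0289
grip_force: 39.8
```

>>> carry_out([
  {"delta_rot": [0, 0, 0], "travel": [-0.07, -0.8, 0], "fingers": 1},
  {"delta_rot": [0, 0, 0], "travel": [-0.07, -0.8, 0], "fingers": 1},
  {"delta_rot": [0, 0, 0], "travel": [-0.07, -0.8, 0], "fingers": 1},
  {"delta_rot": [0, 0, 0], "travel": [-0.07, -0.8, 0], "fingers": 1},
  {"delta_rot": [0, 0, 0], "travel": [-0.07, -0.8, 0], "fingers": 1},
])

```text
clock: 14.6
tcp_pos: [0.5274, -0.3072, 0.196]
orientation: [0.0, 0.998, 0.058, -0.0]
wrist_force: [0.6, -0.1, -3.0]
finger_gap: 0.0287
grip_force: 39.8
```

>>> carry_out([
  {"delta_rot": [0, 0, 0], "travel": [-0.04, -0.44, 0], "fingers": 1},
  {"delta_rot": [0, 0, 0], "travel": [0, 0, 0], "fingers": 1},
  {"delta_rot": [0, 0, 0], "travel": [0, 0, -0.5], "fingers": 1},
  {"delta_rot": [0, 0, 0], "travel": [0, 0, -0.8], "fingers": 1},
  {"delta_rot": [0, 0, 0], "travel": [0, 0, 0], "fingers": 1},
])

```text
clock: 15.22
tcp_pos: [0.5253, -0.315, 0.1612]
orientation: [-0.002, 0.998, 0.058, -0.002]
wrist_force: [0.5, -0.1, -2.9]
finger_gap: 0.0286
grip_force: 39.9
```

>>> carry_out([
  {"delta_rot": [0, 0, 0], "travel": [0, 0, -0.7], "fingers": 1},
  {"delta_rot": [0, 0, 0], "travel": [0, 0, -0.5], "fingers": 1},
  {"delta_rot": [0, 0, 0], "travel": [0, 0, -0.2], "fingers": 1},
  {"delta_rot": [0, 0, 0], "travel": [0, 0, -0.05], "fingers": 1},
  {"delta_rot": [0, 0, 0], "travel": [0, 0, 0], "fingers": 1},
])

```text
clock: 15.85
tcp_pos: [0.5268, -0.3171, 0.1278]
orientation: [0.0, 0.998, 0.058, 0.0]
wrist_force: [-0.7, -0.2, -2.5]
finger_gap: 0.0289
grip_force: 40.0
```

>>> carry_out([
  {"delta_rot": [0, 0, 0], "travel": [0, 0, -0.06], "fingers": 1},
  {"delta_rot": [0, 0, 0], "travel": [0, 0, -0.03], "fingers": 1},
  {"delta_rot": [0, 0, 0], "travel": [0, 0, 0], "fingers": 1},
])

```text
clock: 16.23
tcp_pos: [0.5269, -0.3171, 0.126]
orientation: [0.0, 0.998, 0.058, 0.001]
wrist_force: [-0.8, 1.5, 3.4]
finger_gap: 0.0291
grip_force: 40.6
```

>>> carry_out([
  {"delta_rot": [0, 0, 0], "travel": [0, 0, 0], "fingers": 0.2},
  {"delta_rot": [0, 0, 0], "travel": [0, 0, 0], "fingers": 0},
  {"delta_rot": [0, 0, 0], "travel": [0, 0, 0], "fingers": -0.3},
  {"delta_rot": [0, 0, 0], "travel": [0, 0, 0], "fingers": -0.5},
  {"delta_rot": [0, 0, 0], "travel": [0, 0, 0], "fingers": -0.5},
])

```text
clock: 16.85
tcp_pos: [0.5265, -0.3169, 0.125]
orientation: [0.0, 0.998, 0.058, -0.0]
wrist_force: [0.3, -0.0, 0.1]
finger_gap: 0.0642
grip_force: 0.0
```

>>> carry_out([
  {"delta_rot": [0, 0, 0], "travel": [0, 0, 0.5], "fingers": -0.5},
  {"delta_rot": [0, 0, 0], "travel": [0, 0, 1], "fingers": -0.5},
  {"delta_rot": [0, 0, 0], "travel": [0, 0, 1], "fingers": -0.5},
  {"delta_rot": [0, 0, 0], "travel": [0.04, 0.95, 0.6], "fingers": -0.6},
  {"delta_rot": [0, 0, 0], "travel": [0.04, 0.95, 0], "fingers": -0.6},
])

```text
clock: 17.48
tcp_pos: [0.5292, -0.2683, 0.2041]
orientation: [0.001, 0.998, 0.058, 0.001]
wrist_force: [1.1, -0.1, -0.3]
finger_gap: 0.0683
grip_force: 0.0
```

>>> carry_out([
  {"delta_rot": [0, 0, 0], "travel": [0.04, 0.95, 0], "fingers": -0.6},
  {"delta_rot": [0, 0, 0], "travel": [0.04, 0.95, 0], "fingers": -0.6},
  {"delta_rot": [0, 0, 0], "travel": [0.04, 0.95, 0], "fingers": -0.6},
  {"delta_rot": [0, 0, 0], "travel": [0.04, 0.95, 0], "fingers": -0.6},
  {"delta_rot": [0, 0, 0], "travel": [0.04, 0.95, 0], "fingers": -0.6},
])

```text
clock: 18.1
tcp_pos: [0.5333, -0.1488, 0.2022]
orientation: [-0.0, 0.998, 0.058, -0.0]
wrist_force: [1.0, -0.2, 0.4]
finger_gap: 0.0682
grip_force: 0.0
```

>>> carry_out([
  {"delta_rot": [0, 0, 0], "travel": [0.04, 0.95, 0], "fingers": -0.6},
  {"delta_rot": [0, 0, 0], "travel": [0.04, 0.95, 0], "fingers": -0.6},
  {"delta_rot": [0, 0, 0], "travel": [0.04, 0.95, 0], "fingers": -0.6},
  {"delta_rot": [0, 0, 0], "travel": [0.04, 0.95, 0], "fingers": -0.6},
  {"delta_rot": [0, 0, 0], "travel": [0.04, 0.95, 0], "fingers": -0.6},
])

```text
clock: 18.73
tcp_pos: [0.5381, -0.0301, 0.2022]
orientation: [-0.0, 0.998, 0.058, -0.0]
wrist_force: [0.9, -0.4, 0.0]
finger_gap: 0.0683
grip_force: 0.0
```

>>> carry_out([
  {"delta_rot": [0, 0, 0], "travel": [0.04, 0.95, 0], "fingers": -0.6},
  {"delta_rot": [0, 0, 0], "travel": [0.04, 0.95, 0], "fingers": -0.6},
  {"delta_rot": [0, 0, 0], "travel": [0.04, 0.95, 0], "fingers": -0.6},
  {"delta_rot": [0, 0, 0], "travel": [0.04, 0.95, 0], "fingers": -0.6},
  {"delta_rot": [0, 0, 0], "travel": [0, 0, 0], "fingers": -0.6},
])

```text
clock: 19.35
tcp_pos: [0.5419, 0.0651, 0.2022]
orientation: [-0.0, 0.998, 0.059, -0.0]
wrist_force: [-0.4, -0.2, 0.2]
finger_gap: 0.0683
grip_force: 0.0
```

```bash
python3 w.py
```

```text
[0.5419 0.0651 0.2022]
(229, 216, 91, 84) [0.5476 0.0882]
```

>>> carry_out([
  {"delta_rot": [0, 0, 0], "travel": [0.09, 0.95, 0], "fingers": -0.6},
  {"delta_rot": [0, 0, 0], "travel": [0, 0, -0.5], "fingers": -0.6},
  {"delta_rot": [0, 0, 0], "travel": [0, 0, -0.9], "fingers": -0.6},
  {"delta_rot": [0, 0, 0], "travel": [0, 0, -0.9], "fingers": -0.6},
  {"delta_rot": [0, 0, 0], "travel": [0, 0, -0.37], "fingers": -0.6},
])

```text
clock: 20.02
tcp_pos: [0.5434, 0.0858, 0.1338]
orientation: [0.0, 0.998, 0.057, -0.002]
wrist_force: [-0.5, 0.1, -0.7]
finger_gap: 0.0686
grip_force: 0.0
```

>>> carry_out([
  {"delta_rot": [0, 0, 0], "travel": [0, 0, 0], "fingers": -0.5},
  {"delta_rot": [0, 0, 0], "travel": [0, 0, 0], "fingers": -0.2},
  {"delta_rot": [0, 0, 0], "travel": [0, 0, 0], "fingers": 0.2},
  {"delta_rot": [0, 0, 0], "travel": [0, 0, 0], "fingers": 1},
  {"delta_rot": [0, 0, 0], "travel": [0, 0, 0], "fingers": 1},
], squeeze=45)

```text
clock: 20.65
tcp_pos: [0.5456, 0.0871, 0.137]
orientation: [0.0, 0.998, 0.058, 0.001]
wrist_force: [-0.0, 1.3, 5.1]
finger_gap: 0.0408
grip_force: 45.7
```

>>> carry_out([
  {"delta_rot": [0, 0, 0], "travel": [0, 0, 0], "fingers": 1},
  {"delta_rot": [0, 0, 0], "travel": [0, 0, 0], "fingers": 1},
])

```text
clock: 20.9
tcp_pos: [0.5456, 0.0871, 0.137]
orientation: [0.0, 0.998, 0.058, 0.001]
wrist_force: [-1.1, 0.6, 5.3]
finger_gap: 0.0406
grip_force: 45.7
```

>>> carry_out([
  {"delta_rot": [0, 0, 0], "travel": [0, 0, 0.3], "fingers": 1},
  {"delta_rot": [0, 0, 0], "travel": [0, 0, 0.7], "fingers": 1},
  {"delta_rot": [0, 0, 0], "travel": [0, 0, 0.8], "fingers": 1},
  {"delta_rot": [0, 0, 0], "travel": [0, 0, 0.6], "fingers": 1},
  {"delta_rot": [0, 0, 0], "travel": [-0.14, -0.3, 0], "fingers": 1},
])

```text
clock: 21.52
tcp_pos: [0.542, 0.0793, 0.1968]
orientation: [0.0, 0.998, 0.058, 0.001]
wrist_force: [-0.7, -0.2, -3.3]
finger_gap: 0.0411
grip_force: 45.8
```

>>> carry_out([
  {"delta_rot": [0, 0, 0], "travel": [-0.3, -0.7, 0], "fingers": 1},
  {"delta_rot": [0, 0, 0], "travel": [-0.3, -0.8, 0], "fingers": 1},
  {"delta_rot": [0, 0, 0], "travel": [-0.3, -0.8, 0], "fingers": 1},
  {"delta_rot": [0, 0, 0], "travel": [-0.3, -0.8, 0], "fingers": 1},
  {"delta_rot": [0, 0, 0], "travel": [-0.3, -0.8, 0], "fingers": 1},
])

```text
clock: 22.15
tcp_pos: [0.502, -0.0197, 0.1947]
orientation: [0.0, 0.998, 0.057, -0.001]
wrist_force: [0.1, 0.7, -2.7]
finger_gap: 0.0407
grip_force: 45.8
```

>>> carry_out([
  {"delta_rot": [0, 0, 0], "travel": [-0.3, -0.8, 0], "fingers": 1},
  {"delta_rot": [0, 0, 0], "travel": [-0.3, -0.8, 0], "fingers": 1},
  {"delta_rot": [0, 0, 0], "travel": [-0.3, -0.8, 0], "fingers": 1},
  {"delta_rot": [0, 0, 0], "travel": [-0.3, -0.8, 0], "fingers": 1},
  {"delta_rot": [0, 0, 0], "travel": [-0.3, -0.8, 0], "fingers": 1},
])

```text
clock: 22.78
tcp_pos: [0.4644, -0.1194, 0.1948]
orientation: [-0.0, 0.998, 0.057, -0.001]
wrist_force: [0.4, 0.9, -2.7]
finger_gap: 0.0404
grip_force: 45.8
```

>>> carry_out([
  {"delta_rot": [0, 0, 0], "travel": [-0.3, -0.8, 0], "fingers": 1},
  {"delta_rot": [0, 0, 0], "travel": [-0.3, -0.8, 0], "fingers": 1},
  {"delta_rot": [0, 0, 0], "travel": [-0.3, -0.8, 0], "fingers": 1},
  {"delta_rot": [0, 0, 0], "travel": [-0.2, -0.8, 0], "fingers": 1},
  {"delta_rot": [0, 0, 0], "travel": [-0.1, -0.8, 0], "fingers": 1},
])

```text
clock: 23.4
tcp_pos: [0.4346, -0.2191, 0.195]
orientation: [-0.0, 0.998, 0.057, -0.001]
wrist_force: [1.1, 0.5, -3.3]
finger_gap: 0.0407
grip_force: 45.8
```

>>> carry_out([
  {"delta_rot": [0, 0, 0], "travel": [0, -0.8, 0], "fingers": 1},
  {"delta_rot": [0, 0, 0], "travel": [0, -0.8, 0], "fingers": 1},
  {"delta_rot": [0, 0, 0], "travel": [0, -0.8, 0], "fingers": 1},
  {"delta_rot": [0, 0, 0], "travel": [0, -0.8, 0], "fingers": 1},
  {"delta_rot": [0, 0, 0], "travel": [0, -0.8, 0], "fingers": 1},
])

```text
clock: 24.02
tcp_pos: [0.4364, -0.3195, 0.1957]
orientation: [0.0, 0.998, 0.058, -0.0]
wrist_force: [0.3, -0.2, -3.3]
finger_gap: 0.0406
grip_force: 45.8
```

>>> carry_out([
  {"delta_rot": [0, 0, 0], "travel": [0, -0.37, 0], "fingers": 1},
  {"delta_rot": [0, 0, 0], "travel": [0, 0, 0], "fingers": 1},
  {"delta_rot": [0, 0, 0], "travel": [0, 0, 0], "fingers": 1},
])

```text
clock: 24.4
tcp_pos: [0.4362, -0.3268, 0.1957]
orientation: [-0.0, 0.998, 0.058, -0.0]
wrist_force: [0.2, -0.5, -3.8]
finger_gap: 0.0405
grip_force: 46.0
```

Run:
```python
from workcell import env
import cv2
s=env.get_state();print(s["tcp_pos"],s["joint_pos"].round(2))
c=env.read_camera("scene");w=env.read_camera("top")
cv2.imwrite("pics/s3.png",cv2.hconcat([cv2.resize(c["color"][120:320,80:340],(400,308)),cv2.resize(w["color"][150:400,220:545],(400,308))])[:,:,::-1])
```

```text
[ 0.4361682  -0.32681606  0.19573354] [-0.79  0.27 -0.1   1.2   0.    2.23]
```

View pics/s3.png

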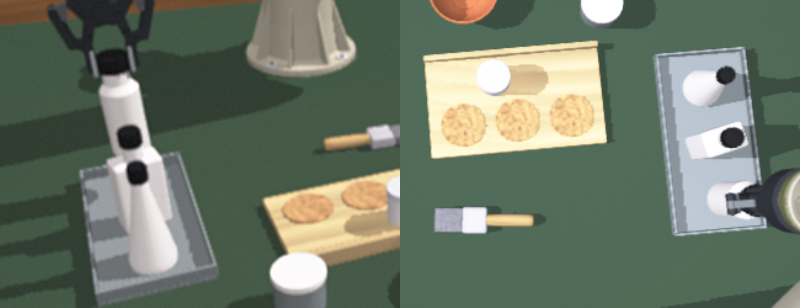

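All three are upright, with cone and oblong standing in the tray at crop (710,85) and (715,140). The round bottle hangs over the near slot, and the jar is undisturbed on the stand.

>>> carry_out([
  {"delta_rot": [0, 0, 0], "travel": [0, 0, -0.5], "fingers": 1},
  {"delta_rot": [0, 0, 0], "travel": [0, 0, -0.8], "fingers": 1},
  {"delta_rot": [0, 0, 0], "travel": [0, 0, -0.8], "fingers": 1},
  {"delta_rot": [0, 0, 0], "travel": [0, 0, -0.4], "fingers": 1},
  {"delta_rot": [0, 0, 0], "travel": [0, 0, -0.2], "fingers": 1},
])

```text
clock: 25.12
tcp_pos: [0.436, -0.3269, 0.1275]
orientation: [-0.0, 0.998, 0.058, -0.0]
wrist_force: [0.4, 0.1, -2.7]
finger_gap: 0.041
grip_force: 46.1
```

>>> carry_out([
  {"delta_rot": [0, 0, 0], "travel": [0, 0, -0.1], "fingers": 1},
  {"delta_rot": [0, 0, 0], "travel": [0, 0, -0.03], "fingers": 1},
  {"delta_rot": [0, 0, 0], "travel": [0, 0, 0], "fingers": 1},
])

```text
clock: 25.5
tcp_pos: [0.4367, -0.3276, 0.126]
orientation: [0.0, 0.998, 0.058, 0.001]
wrist_force: [-1.2, 1.3, 2.6]
finger_gap: 0.0407
grip_force: 46.6
```

>>> carry_out([
  {"delta_rot": [0, 0, 0], "travel": [0, 0, 0], "fingers": 0},
  {"delta_rot": [0, 0, 0], "travel": [0, 0, 0], "fingers": -0.3},
  {"delta_rot": [0, 0, 0], "travel": [0, 0, 0], "fingers": -0.6},
  {"delta_rot": [0, 0, 0], "travel": [0, 0, 0], "fingers": -0.6},
  {"delta_rot": [0, 0, 0], "travel": [0, 0, 0.4], "fingers": -0.6},
])

```text
clock: 26.12
tcp_pos: [0.4358, -0.327, 0.1347]
orientation: [-0.001, 0.998, 0.058, -0.001]
wrist_force: [0.1, 0.6, 0.4]
finger_gap: 0.0686
grip_force: 0.0
```

>>> carry_out([
  {"delta_rot": [0, 0, 0], "travel": [0, 0, 1], "fingers": -0.6},
  {"delta_rot": [0, 0, 0], "travel": [0, 0, 1], "fingers": -0.6},
  {"delta_rot": [0, 0, 0], "travel": [0, 0, 0.8], "fingers": -0.6},
  {"delta_rot": [0, 0, 0], "travel": [0, 0.8, 0], "fingers": -0.8},
  {"delta_rot": [0, 0, 0], "travel": [0.4, 0.9, 0], "fingers": -1},
])

```text
clock: 26.75
tcp_pos: [0.4456, -0.2835, 0.2048]
orientation: [-0.0, 0.998, 0.057, -0.0]
wrist_force: [0.4, 0.6, 0.2]
finger_gap: 0.0855
grip_force: 0.0
```

>>> carry_out([
  {"delta_rot": [0, 0, 0], "travel": [0.5, 0.95, 0], "fingers": -1},
  {"delta_rot": [0, 0, 0], "travel": [0.5, 0.95, 0], "fingers": -1},
  {"delta_rot": [0, 0, 0], "travel": [0.5, 0.95, 0], "fingers": -1},
  {"delta_rot": [0, 0, 0], "travel": [0.5, 0.95, 0], "fingers": -1},
  {"delta_rot": [0, 0, 0], "travel": [0.5, 0.95, 0], "fingers": -1},
])

```text
clock: 27.38
tcp_pos: [0.5082, -0.1638, 0.2042]
orientation: [-0.001, 0.998, 0.058, -0.001]
wrist_force: [0.8, -0.0, 0.1]
finger_gap: 0.0852
grip_force: 0.0
```

>>> carry_out([
  {"delta_rot": [0, 0, 0], "travel": [0.5, 0.95, 0], "fingers": -1},
  {"delta_rot": [0, 0, 0], "travel": [0.5, 0.95, 0], "fingers": -1},
  {"delta_rot": [0, 0, 0], "travel": [0.5, 0.95, 0], "fingers": -1},
  {"delta_rot": [0, 0, 0], "travel": [0.5, 0.95, 0], "fingers": -1},
  {"delta_rot": [0, 0, 0], "travel": [0.5, 0.95, 0], "fingers": -1},
])

```text
clock: 28.0
tcp_pos: [0.5704, -0.0452, 0.2041]
orientation: [-0.0, 0.998, 0.058, -0.001]
wrist_force: [0.1, -0.3, -0.2]
finger_gap: 0.0853
grip_force: 0.0
```

>>> carry_out([
  {"delta_rot": [0, 0, 0], "travel": [0.4, 0.95, 0], "fingers": -1},
  {"delta_rot": [0, 0, 0], "travel": [0.4, 0.95, 0], "fingers": -1},
  {"delta_rot": [0, 0, 0], "travel": [0.4, 0.95, -0.5], "fingers": -1},
  {"delta_rot": [0, 0, 0], "travel": [0, 0, -0.7], "fingers": -1},
  {"delta_rot": [0, 0, 0], "travel": [0, 0, 0], "fingers": -1},
])

```text
clock: 28.62
tcp_pos: [0.599, 0.0253, 0.1728]
orientation: [-0.0, 0.998, 0.059, -0.002]
wrist_force: [0.1, -0.7, 0.0]
finger_gap: 0.0854
grip_force: 0.0
```

Run:
```python
from workcell import env
from h import *
c,s=wrist(env);t=env.read_camera("top");print(s["tcp_pos"])
cv2.imwrite("pics/w4.png",cv2.hconcat([cv2.resize(c["color"],(400,300)),cv2.resize(t["color"],(400,300))])[:,:,::-1])
im=c["color"].astype(int)
for k in big((im.min(2)>200),(100,50,540,400),2):print(cv2.boundingRect(k),onz(c,cen(k),.064).round(4))
```

```text
[0.59899737 0.0253495  0.17283884]
(263, 163, 83, 82) [0.6193 0.0397]
```

View pics/w4.png

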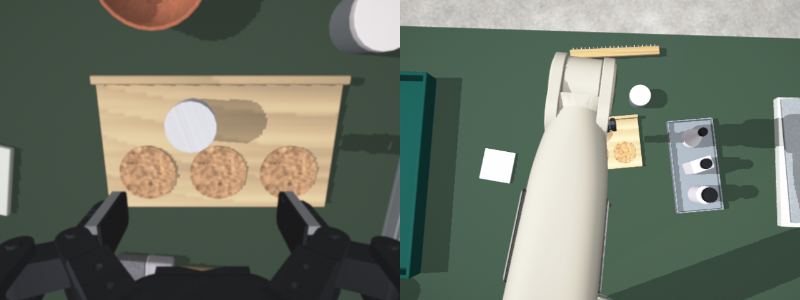

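The jar lid is at about (190,126) in the wrist half of the picture, i.e. world (.618,.040). All three bottles stand upright in the tray.

>>> carry_out([
  {"delta_rot": [0, 0, 0], "travel": [0.38, 0.29, -0.5], "fingers": -1},
  {"delta_rot": [0, 0, 0], "travel": [0.38, 0.29, -0.5], "fingers": -1},
  {"delta_rot": [0, 0, 0], "travel": [0, 0, -0.8], "fingers": -1},
  {"delta_rot": [0, 0, 0], "travel": [0, 0, -0.8], "fingers": -1},
  {"delta_rot": [0, 0, 0], "travel": [0, 0, -0.5], "fingers": -1},
])

```text
clock: 29.35
tcp_pos: [0.62, 0.0387, 0.0956]
orientation: [-0.0, 0.998, 0.058, -0.001]
wrist_force: [-0.5, 0.3, -0.1]
finger_gap: 0.0857
grip_force: 0.0
```

>>> carry_out([
  {"delta_rot": [0, 0, 0], "travel": [0, 0, 0], "fingers": -1},
  {"delta_rot": [0, 0, 0], "travel": [0, 0, -0.3], "fingers": -1},
  {"delta_rot": [0, 0, 0], "travel": [0, 0, 0], "fingers": -1},
])

```text
clock: 29.72
tcp_pos: [0.6203, 0.0383, 0.09]
orientation: [0.0, 0.998, 0.058, 0.0]
wrist_force: [-0.3, 0.3, -0.1]
finger_gap: 0.0855
grip_force: 0.0
```

Run:
```python
from workcell import env
from h import *
c,s=wrist(env);print(s["tcp_pos"])
im=c["color"].astype(int)
for k in big((im.min(2)>190),(100,50,540,450),2):print(cv2.boundingRect(k),onz(c,cen(k),.064).round(4))
cv2.imwrite("pics/w5.png",cv2.resize(c["color"],(480,360))[:,:,::-1])
```

```text
[0.62029566 0.03833998 0.09003162]
(261, 234, 113, 108) [0.62   0.0439]
```

View pics/w5.png

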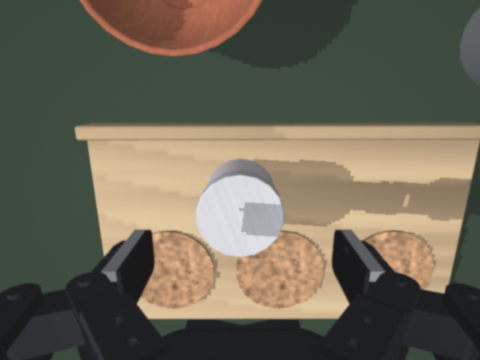

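The lid is centred between the fingers at about (240,215) in the 480-wide view, with a finger shadow on it. I'm going down to grasp it.

>>> carry_out([
  {"delta_rot": [0, 0, 0], "travel": [0, 0, -0.6], "fingers": -1},
  {"delta_rot": [0, 0, 0], "travel": [0, 0, -0.8], "fingers": -1},
  {"delta_rot": [0, 0, 0], "travel": [0, 0, -0.6], "fingers": -1},
  {"delta_rot": [0, 0, 0], "travel": [0, 0, -0.45], "fingers": -1},
  {"delta_rot": [0, 0, 0], "travel": [0, 0, 0], "fingers": -0.8},
])

```text
clock: 30.4
tcp_pos: [0.6194, 0.0384, 0.0276]
orientation: [-0.0, 0.998, 0.058, -0.001]
wrist_force: [0.4, 0.1, 0.2]
finger_gap: 0.0771
grip_force: 0.0
```

>>> carry_out([
  {"delta_rot": [0, 0, 0], "travel": [0, 0, 0], "fingers": -0.5},
  {"delta_rot": [0, 0, 0], "travel": [0, 0, 0], "fingers": -0.3},
  {"delta_rot": [0, 0, 0], "travel": [0, 0, 0], "fingers": 0},
  {"delta_rot": [0, 0, 0], "travel": [0, 0, 0], "fingers": 1},
  {"delta_rot": [0, 0, 0], "travel": [0, 0, 0], "fingers": 1},
], squeeze=30)

```text
clock: 31.02
tcp_pos: [0.6211, 0.0384, 0.0299]
orientation: [0.0, 0.998, 0.058, 0.001]
wrist_force: [-0.2, 1.0, 5.1]
finger_gap: 0.053
grip_force: 31.6
```

>>> carry_out([
  {"delta_rot": [0, 0, 0], "travel": [0, 0, 0], "fingers": 1},
  {"delta_rot": [0, 0, 0], "travel": [0, 0, 0], "fingers": 1},
])

```text
clock: 31.28
tcp_pos: [0.621, 0.0385, 0.0299]
orientation: [-0.0, 0.998, 0.058, 0.001]
wrist_force: [0.0, 1.2, 5.6]
finger_gap: 0.0527
grip_force: 31.6
```

>>> carry_out([
  {"delta_rot": [0, 0, 0], "travel": [0, 0, 0.4], "fingers": 1},
  {"delta_rot": [0, 0, 0], "travel": [0, 0, 0.9], "fingers": 1},
  {"delta_rot": [0, 0, 0], "travel": [0, 0, 0.9], "fingers": 1},
  {"delta_rot": [0, 0, 0], "travel": [0, 0, 0.6], "fingers": 1},
  {"delta_rot": [0, 0, 0], "travel": [-0.2, 0.4, 0.2], "fingers": 1},
])

```text
clock: 31.9
tcp_pos: [0.6159, 0.048, 0.1048]
orientation: [0.0, 0.998, 0.057, 0.001]
wrist_force: [-0.2, -0.6, -2.4]
finger_gap: 0.0531
grip_force: 31.9
```

>>> carry_out([
  {"delta_rot": [0, 0, 0], "travel": [-0.4, 0.8, 0], "fingers": 1},
  {"delta_rot": [0, 0, 0], "travel": [-0.4, 0.8, 0], "fingers": 1},
  {"delta_rot": [0, 0, 0], "travel": [-0.4, 0.8, 0], "fingers": 1},
  {"delta_rot": [0, 0, 0], "travel": [-0.4, 0.8, 0], "fingers": 1},
  {"delta_rot": [0, 0, 0], "travel": [-0.4, 0.8, 0], "fingers": 1},
])

```text
clock: 32.52
tcp_pos: [0.5645, 0.1488, 0.1037]
orientation: [-0.0, 0.998, 0.06, -0.0]
wrist_force: [0.4, -0.2, -2.2]
finger_gap: 0.0528
grip_force: 31.9
```

>>> carry_out([
  {"delta_rot": [0, 0, 0], "travel": [-0.4, 0.8, 0], "fingers": 1},
  {"delta_rot": [0, 0, 0], "travel": [-0.4, 0.8, 0], "fingers": 1},
  {"delta_rot": [0, 0, 0], "travel": [-0.4, 0.8, 0], "fingers": 1},
  {"delta_rot": [0, 0, 0], "travel": [-0.4, 0.4, 0], "fingers": 1},
  {"delta_rot": [0, 0, 0], "travel": [0, 0, 0], "fingers": 1},
])

```text
clock: 33.15
tcp_pos: [0.53, 0.1825, 0.1038]
orientation: [-0.014, 0.996, 0.087, -0.002]
wrist_force: [0.3, 0.7, -2.0]
finger_gap: 0.053
grip_force: 31.9
```

Run:
```python
from workcell import env
from h import *
c,s=wrist(env);t=env.read_camera("scene");print(s["tcp_pos"])
cv2.imwrite("pics/w6.png",cv2.hconcat([cv2.resize(c["color"],(400,300)),cv2.resize(t["color"],(400,300))])[:,:,::-1])
im=c["color"].astype(int)
for k in big((im.min(2)>150),(0,0,320,480),2):
    q=cv2.approxPolyDP(cv2.convexHull(k),6,True)[:,0];print(q.tolist(),[onz(c,p,.008).round(4).tolist() for p in q])
```

```text
[0.52997135 0.18249135 0.10382289]
[[33, 131], [195, 183], [162, 323], [16, 279]] [[0.5656, 0.3627], [0.5522, 0.2665], [0.4555, 0.2803], [0.4692, 0.3764]]
[[313, 246], [319, 432], [271, 423], [251, 401], [240, 365], [271, 272]] [[0.5263, 0.1907], [0.3901, 0.1634], [0.3909, 0.1982], [0.4065, 0.2146], [0.4337, 0.2255], [0.5045, 0.2139]]
```

View pics/w6.png

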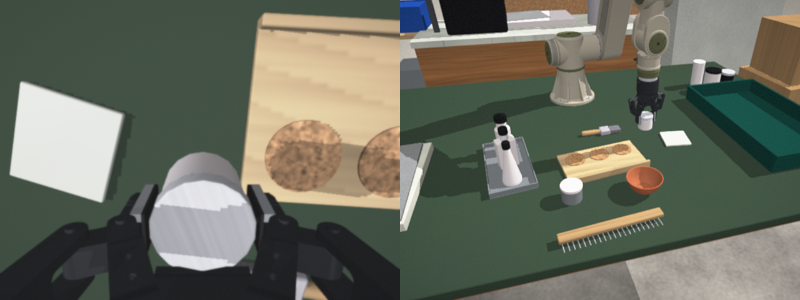

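The jar is held upright over the table and the tile centre works out at (.511,.322) from its corners in the wrist half. The tool has tilted a little because the last joint reached its limit, so I'll yaw it back into range.

>>> carry_out([
  {"delta_rot": [0, 0, 1], "travel": [0, 0, 0], "fingers": 1},
  {"delta_rot": [0, 0, 1], "travel": [0, 0, 0], "fingers": 1},
  {"delta_rot": [0, 0, 1], "travel": [0, 0, 0], "fingers": 1},
  {"delta_rot": [0, 0, 1], "travel": [0, 0, 0], "fingers": 1},
  {"delta_rot": [0, 0, 1], "travel": [0, 0, 0], "fingers": 1},
])

```text
clock: 33.88
tcp_pos: [0.5313, 0.182, 0.1038]
orientation: [-0.013, 0.943, 0.332, -0.005]
wrist_force: [-0.3, 0.0, -1.8]
finger_gap: 0.0531
grip_force: 31.9
```

>>> carry_out([
  {"delta_rot": [0, 0, 1], "travel": [0, 0, 0], "fingers": 1},
  {"delta_rot": [0, 0, 1], "travel": [0, 0, 0], "fingers": 1},
  {"delta_rot": [0, 0, 1], "travel": [0, 0, 0], "fingers": 1},
  {"delta_rot": [0, 0, 0], "travel": [0, 0, 0], "fingers": 1},
  {"delta_rot": [0, 0, 0], "travel": [0, 0, 0], "fingers": 1},
])

```text
clock: 34.5
tcp_pos: [0.531, 0.1822, 0.1038]
orientation: [-0.013, 0.884, 0.467, -0.007]
wrist_force: [0.1, -0.1, -1.8]
finger_gap: 0.0527
grip_force: 31.9
```

```bash
cat > st.py <<'E'
from workcell import env
from scipy.spatial.transform import Rotation as R
import numpy as np
s=env.get_state();q=s["orientation"];z=R.from_quat(np.r_[q[1:],q[0]]).as_matrix()
print(s["tcp_pos"].round(4),"joints",s["joint_pos"].round(2),"toolz",z[:,2].round(4),"fix rot units rx,ry",(z[1,2]*-10).round(2),(z[0,2]*10).round(2),"yaw",np.arctan2(z[1,0],z[0,0]).round(3))
E
python3 st.py
```

```text
[0.531  0.1822 0.1038] joints [ 0.18  0.37 -0.19  1.03  0.02  2.35] toolz [-0.0236  0.016  -0.9996] fix rot units rx,ry -0.16 -0.24 yaw 0.971
```

>>> carry_out([
  {"delta_rot": [-0.16, -0.24, 0], "travel": [-0.1, 0.3, 0], "fingers": 1},
  {"delta_rot": [0, 0, 0], "travel": [-0.1, 0.8, 0], "fingers": 1},
  {"delta_rot": [0, 0, 0], "travel": [-0.1, 0.8, 0], "fingers": 1},
  {"delta_rot": [0, 0, 0], "travel": [-0.1, 0.8, 0], "fingers": 1},
  {"delta_rot": [0, 0, 0], "travel": [-0.1, 0.8, 0], "fingers": 1},
])

```text
clock: 35.12
tcp_pos: [0.5179, 0.2719, 0.1038]
orientation: [0.0, 0.884, 0.468, 0.0]
wrist_force: [-0.4, -0.5, -1.9]
finger_gap: 0.0529
grip_force: 31.9
```

>>> carry_out([
  {"delta_rot": [0, 0, 0], "travel": [-0.1, 0.8, 0], "fingers": 1},
  {"delta_rot": [0, 0, 0], "travel": [-0.1, 0.8, 0], "fingers": 1},
  {"delta_rot": [0, 0, 0], "travel": [-0.1, 0.5, 0], "fingers": 1},
  {"delta_rot": [0, 0, 0], "travel": [0, 0, -0.8], "fingers": 1},
  {"delta_rot": [0, 0, 0], "travel": [0, 0, -0.8], "fingers": 1},
])

```text
clock: 35.75
tcp_pos: [0.5109, 0.3231, 0.0636]
orientation: [0.0, 0.884, 0.468, 0.0]
wrist_force: [0.5, -0.2, -1.0]
finger_gap: 0.0532
grip_force: 31.9
```

>>> carry_out([
  {"delta_rot": [0, 0, 0], "travel": [0, 0, 0], "fingers": 1},
  {"delta_rot": [0, 0, 0], "travel": [0, 0, 0], "fingers": 1},
])

```text
clock: 36.0
tcp_pos: [0.5111, 0.3227, 0.0644]
orientation: [0.0, 0.884, 0.468, 0.0]
wrist_force: [-0.2, -0.7, -1.2]
finger_gap: 0.0528
grip_force: 32.0
```

```bash
python3 st.py
python3 - <<'E'
from workcell import env
from h import *
c,s=wrist(env);t=env.read_camera("top")
cv2.imwrite("pics/w7.png",cv2.hconcat([c["color"],cv2.resize(t["color"][200:320,100:140],(160,480))])[:,:,::-1])
im=c["color"].astype(int)
for k in big((im.min(2)>150),(0,0,640,480),2):
    q=cv2.approxPolyDP(cv2.convexHull(k),6,True)[:,0];print(q.tolist(),[onz(c,p,.008).round(4).tolist() for p in q])
E
```

```text
[0.5111 0.3227 0.0644] joints [ 0.43  0.47 -0.15  0.95 -0.    2.6 ] toolz [ 7.e-04  2.e-04 -1.e+00] fix rot units rx,ry -0.0 0.01 yaw 0.973
[[368, 135], [442, 304], [395, 405], [376, 423], [327, 431], [276, 424], [241, 380], [193, 222]] [[0.5654, 0.3642], [0.5511, 0.2676], [0.4968, 0.227], [0.4809, 0.2226], [0.4538, 0.2341], [0.4317, 0.2552], [0.4329, 0.2908], [0.4692, 0.378]]
[[435, 342], [423, 354], [424, 342]] [[0.5365, 0.2497], [0.5272, 0.2469], [0.5315, 0.2531]]
```

View pics/w7.png

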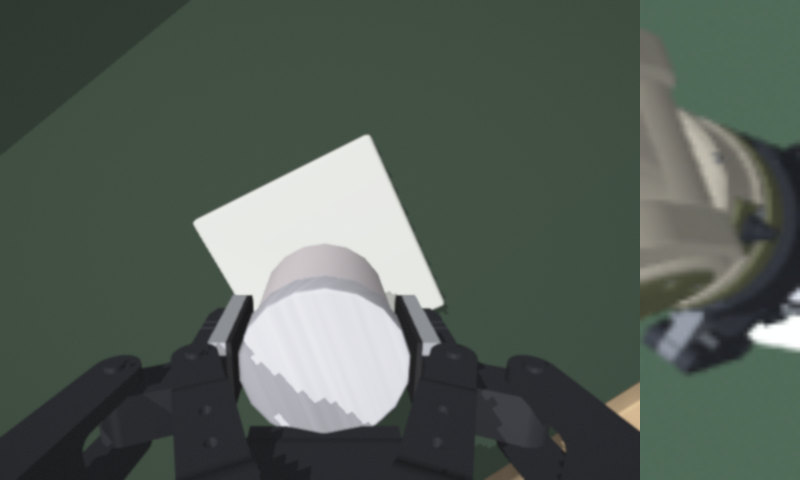

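The jar is upright over the tile, whose visible corners at (368,135), (442,304) and (193,222) give a centre of (.510,.323). I'm lowering it.

>>> carry_out([
  {"delta_rot": [0, 0, 0], "travel": [0, 0, -0.5], "fingers": 1},
  {"delta_rot": [0, 0, 0], "travel": [0, 0, -0.6], "fingers": 1},
  {"delta_rot": [0, 0, 0], "travel": [0, 0, -0.3], "fingers": 1},
  {"delta_rot": [0, 0, 0], "travel": [0, 0, -0.08], "fingers": 1},
  {"delta_rot": [0, 0, 0], "travel": [0, 0, 0], "fingers": 1},
])

```text
clock: 36.72
tcp_pos: [0.5108, 0.3225, 0.0267]
orientation: [0.0, 0.884, 0.468, 0.0]
wrist_force: [0.0, 0.3, -1.8]
finger_gap: 0.0527
grip_force: 32.1
```

>>> carry_out([
  {"delta_rot": [0, 0, 0], "travel": [0, 0, -0.06], "fingers": 1},
  {"delta_rot": [0, 0, 0], "travel": [0, 0, 0], "fingers": 1},
])

```text
clock: 36.98
tcp_pos: [0.5113, 0.3227, 0.0259]
orientation: [0.0, 0.884, 0.468, 0.001]
wrist_force: [0.6, -0.1, 0.8]
finger_gap: 0.0532
grip_force: 32.1
```

Contact. I'm releasing the jar and rising.

>>> carry_out([
  {"delta_rot": [0, 0, 0], "travel": [0, 0, 0], "fingers": -0.4},
  {"delta_rot": [0, 0, 0], "travel": [0, 0, 0], "fingers": -0.7},
  {"delta_rot": [0, 0, 0], "travel": [0, 0, 0], "fingers": -1},
  {"delta_rot": [0, 0, 0], "travel": [0, 0, 0], "fingers": -1},
  {"delta_rot": [0, 0, 0], "travel": [0, 0, 0.5], "fingers": -1},
])

```text
clock: 37.6
tcp_pos: [0.5098, 0.3221, 0.0372]
orientation: [-0.0, 0.884, 0.468, -0.001]
wrist_force: [-0.1, -0.3, 0.4]
finger_gap: 0.0854
grip_force: 0.0
```

>>> carry_out([
  {"delta_rot": [0, 0, 0], "travel": [0, 0, 1], "fingers": -1},
  {"delta_rot": [0, 0, 0], "travel": [0, 0, 1], "fingers": -1},
  {"delta_rot": [0, 0, 0], "travel": [0, 0, 1], "fingers": -1},
  {"delta_rot": [0, 0, 0], "travel": [0, 0, 1], "fingers": -1},
  {"delta_rot": [0, 0, 0], "travel": [0, 0, 1], "fingers": -1},
])

```text
clock: 38.22
tcp_pos: [0.5108, 0.3225, 0.1648]
orientation: [0.0, 0.884, 0.468, 0.001]
wrist_force: [0.3, 0.6, 0.5]
finger_gap: 0.0853
grip_force: 0.0
```

>>> carry_out([
  {"delta_rot": [0, 0, 0], "travel": [0, 0, 1], "fingers": -1},
  {"delta_rot": [0, 0, 0], "travel": [0, -1, 0.8], "fingers": -0.6},
  {"delta_rot": [0, 0, 0], "travel": [0, -1, 0], "fingers": -0.6},
  {"delta_rot": [0, 0, 0], "travel": [0, -1, 0], "fingers": -0.6},
  {"delta_rot": [0, 0, 0], "travel": [0, 0, 0], "fingers": -0.6},
])

```text
clock: 38.85
tcp_pos: [0.5109, 0.2463, 0.209]
orientation: [0.0, 0.884, 0.467, 0.001]
wrist_force: [-0.0, -0.2, -0.4]
finger_gap: 0.0684
grip_force: 0.0
```

```bash
python3 st.py
python3 - <<'E'
from workcell import env
from h import *
t=env.read_camera("top");s=env.read_camera("scene");w,_=wrist(env)
cv2.imwrite("pics/j8.png",cv2.hconcat([cv2.resize(t["color"],(400,300)),cv2.resize(s["color"][150:300,380:580],(400,300))])[:,:,::-1])
cv2.imwrite("pics/j8w.png",w["color"][:,:,::-1])
E
```

```text
[0.5109 0.2463 0.209 ] joints [ 0.31  0.3  -0.02  1.24 -0.    2.48] toolz [ 1.2e-03  2.0e-04 -1.0e+00] fix rot units rx,ry -0.0 0.01 yaw 0.971
```

View pics/j8.png

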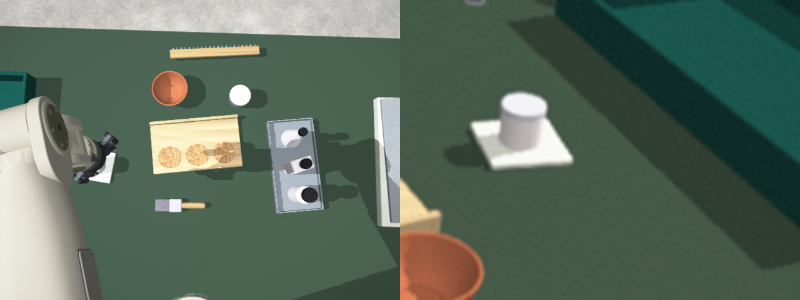

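The jar stands upright in the middle of the tile and all three bottles still stand in the tray. I'm going back for the round bottle.

>>> carry_out([
  {"delta_rot": [0, 0, 0], "travel": [-0.12, -0.5, 0], "fingers": -0.6},
  {"delta_rot": [0, 0, 0], "travel": [-0.12, -0.98, 0], "fingers": -0.6},
  {"delta_rot": [0, 0, 0], "travel": [-0.12, -0.98, 0], "fingers": -0.6},
  {"delta_rot": [0, 0, 0], "travel": [-0.12, -0.98, 0], "fingers": -0.6},
  {"delta_rot": [0, 0, 0], "travel": [-0.12, -0.98, 0], "fingers": -0.6},
])

```text
clock: 39.62
tcp_pos: [0.4952, 0.1362, 0.2077]
orientation: [0.0, 0.884, 0.468, -0.0]
wrist_force: [0.0, 0.0, 0.7]
finger_gap: 0.0681
grip_force: 0.0
```

>>> carry_out([
  {"delta_rot": [0, 0, 0], "travel": [-0.12, -0.98, 0], "fingers": -0.6},
  {"delta_rot": [0, 0, 0], "travel": [-0.12, -0.98, 0], "fingers": -0.6},
  {"delta_rot": [0, 0, 0], "travel": [-0.12, -0.98, 0], "fingers": -0.6},
  {"delta_rot": [0, 0, 0], "travel": [-0.12, -0.98, 0], "fingers": -0.6},
  {"delta_rot": [0, 0, 0], "travel": [-0.12, -0.98, 0], "fingers": -0.6},
])

```text
clock: 40.25
tcp_pos: [0.4802, 0.0137, 0.2078]
orientation: [0.0, 0.884, 0.468, -0.0]
wrist_force: [0.1, 0.5, -0.1]
finger_gap: 0.0684
grip_force: 0.0
```

>>> carry_out([
  {"delta_rot": [0, 0, -0.85], "travel": [-0.12, -0.98, 0], "fingers": -0.6},
  {"delta_rot": [0, 0, -0.85], "travel": [-0.12, -0.98, 0], "fingers": -0.6},
  {"delta_rot": [0, 0, -0.85], "travel": [-0.12, -0.98, 0], "fingers": -0.6},
  {"delta_rot": [0, 0, -0.85], "travel": [-0.12, -0.98, 0], "fingers": -0.6},
  {"delta_rot": [0, 0, -0.85], "travel": [-0.12, -0.98, 0], "fingers": -0.6},
])

```text
clock: 40.88
tcp_pos: [0.4652, -0.1087, 0.2078]
orientation: [0.0, 0.963, 0.27, -0.0]
wrist_force: [-0.4, -0.8, 0.7]
finger_gap: 0.0679
grip_force: 0.0
```

>>> carry_out([
  {"delta_rot": [0, 0, -0.85], "travel": [-0.12, -0.98, 0], "fingers": -0.6},
  {"delta_rot": [0, 0, -0.85], "travel": [-0.12, -0.98, 0], "fingers": -0.6},
  {"delta_rot": [0, 0, -0.85], "travel": [-0.12, -0.98, 0], "fingers": -0.6},
  {"delta_rot": [0, 0, -0.85], "travel": [-0.12, -0.98, 0], "fingers": -0.6},
  {"delta_rot": [0, 0, -0.85], "travel": [-0.12, -0.98, 0], "fingers": -0.6},
])

```text
clock: 41.5
tcp_pos: [0.4503, -0.2312, 0.2078]
orientation: [0.0, 0.998, 0.061, -0.0]
wrist_force: [1.0, -0.3, 0.1]
finger_gap: 0.0681
grip_force: 0.0
```

>>> carry_out([
  {"delta_rot": [0, 0, 0], "travel": [-0.12, -0.98, 0], "fingers": -0.6},
  {"delta_rot": [0, 0, 0], "travel": [-0.12, -0.98, 0], "fingers": -0.6},
  {"delta_rot": [0, 0, 0], "travel": [-0.12, -0.5, 0], "fingers": -0.6},
  {"delta_rot": [0, 0, 0], "travel": [0, 0, 0], "fingers": -0.6},
  {"delta_rot": [0, 0, 0], "travel": [0, 0, 0], "fingers": -0.6},
])

```text
clock: 42.12
tcp_pos: [0.4416, -0.2912, 0.2078]
orientation: [-0.0, 0.998, 0.062, -0.0]
wrist_force: [0.1, -0.2, 0.4]
finger_gap: 0.0682
grip_force: 0.0
```

```bash
python3 st.py
```

```text
[ 0.4416 -0.2912  0.2078] joints [-0.73  0.23 -0.12  1.22  0.    2.28] toolz [-2.e-04  4.e-04 -1.e+00] fix rot units rx,ry -0.0 -0.0 yaw 0.124
```

>>> carry_out([
  {"delta_rot": [0, 0, -0.08], "travel": [-0.11, -0.72, 0], "fingers": -0.6},
  {"delta_rot": [0, 0, 0], "travel": [-0.11, -0.72, 0], "fingers": -0.6},
  {"delta_rot": [0, 0, 0], "travel": [0, 0, -0.3], "fingers": -0.6},
  {"delta_rot": [0, 0, 0], "travel": [0, 0, -0.8], "fingers": -0.6},
  {"delta_rot": [0, 0, 0], "travel": [0, 0, -0.6], "fingers": -0.6},
])

```text
clock: 42.75
tcp_pos: [0.4358, -0.3277, 0.1639]
orientation: [-0.001, 0.998, 0.058, -0.0]
wrist_force: [0.6, 0.5, 0.8]
finger_gap: 0.0687
grip_force: 0.0
```

>>> carry_out([
  {"delta_rot": [0, 0, 0], "travel": [0, 0, -0.7], "fingers": -0.6},
  {"delta_rot": [0, 0, 0], "travel": [0, 0, -0.6], "fingers": -0.6},
  {"delta_rot": [0, 0, 0], "travel": [0, 0, -0.3], "fingers": -0.6},
  {"delta_rot": [0, 0, 0], "travel": [0, 0, 0], "fingers": -0.6},
  {"delta_rot": [0, 0, 0], "travel": [0, 0, 0], "fingers": -0.6},
])

```text
clock: 43.38
tcp_pos: [0.4366, -0.3283, 0.1259]
orientation: [0.0, 0.998, 0.058, 0.0]
wrist_force: [-0.2, 0.1, -0.7]
finger_gap: 0.0685
grip_force: 0.0
```

>>> carry_out([
  {"delta_rot": [0, 0, 0], "travel": [0, 0.03, -0.03], "fingers": -0.5},
  {"delta_rot": [0, 0, 0], "travel": [0, 0, 0], "fingers": -0.2},
  {"delta_rot": [0, 0, 0], "travel": [0, 0, 0], "fingers": 0.2},
  {"delta_rot": [0, 0, 0], "travel": [0, 0, 0], "fingers": 1},
  {"delta_rot": [0, 0, 0], "travel": [0, 0, 0], "fingers": 1},
], squeeze=45)

```text
clock: 44.0
tcp_pos: [0.4364, -0.3272, 0.1251]
orientation: [0.0, 0.998, 0.058, 0.0]
wrist_force: [0.3, 2.1, 5.5]
finger_gap: 0.0409
grip_force: 45.2
```

>>> carry_out([
  {"delta_rot": [0, 0, 0], "travel": [0, 0, 0], "fingers": 1},
  {"delta_rot": [0, 0, 0], "travel": [0, 0, 0], "fingers": 1},
])

```text
clock: 44.25
tcp_pos: [0.4364, -0.3272, 0.1251]
orientation: [0.0, 0.998, 0.058, 0.0]
wrist_force: [-1.0, 1.6, 5.3]
finger_gap: 0.0408
grip_force: 45.2
```

>>> carry_out([
  {"delta_rot": [0, 0, 0], "travel": [0, 0, 0.4], "fingers": 1},
  {"delta_rot": [0, 0, 0], "travel": [0, 0, 0.8], "fingers": 1},
  {"delta_rot": [0, 0, 0], "travel": [0, 0, 0.9], "fingers": 1},
  {"delta_rot": [0, 0, 0], "travel": [0, 0, 0.8], "fingers": 1},
  {"delta_rot": [0, 0, 0], "travel": [0, 0.3, 0], "fingers": 1},
])

```text
clock: 44.88
tcp_pos: [0.4369, -0.3208, 0.1983]
orientation: [0.001, 0.998, 0.057, 0.001]
wrist_force: [-0.0, -0.4, -3.1]
finger_gap: 0.041
grip_force: 46.2
```

>>> carry_out([
  {"delta_rot": [0, 0, 0], "travel": [0, 0.7, 0], "fingers": 1},
  {"delta_rot": [0, 0, 0], "travel": [0, 0.8, 0], "fingers": 1},
  {"delta_rot": [0, 0, 0], "travel": [0, 0.8, 0], "fingers": 1},
  {"delta_rot": [0, 0, 0], "travel": [0, 0.8, 0], "fingers": 1},
  {"delta_rot": [0, 0, 0], "travel": [0, 0.8, 0], "fingers": 1},
])

```text
clock: 45.5
tcp_pos: [0.4362, -0.2206, 0.1971]
orientation: [0.0, 0.998, 0.058, 0.0]
wrist_force: [-0.1, -0.5, -2.6]
finger_gap: 0.041
grip_force: 46.1
```

>>> carry_out([
  {"delta_rot": [0, 0, 0], "travel": [0.1, 0.8, 0], "fingers": 1},
  {"delta_rot": [0, 0, 0], "travel": [0.3, 0.8, 0], "fingers": 1},
  {"delta_rot": [0, 0, 0], "travel": [0.3, 0.8, 0], "fingers": 1},
  {"delta_rot": [0, 0, 0], "travel": [0.3, 0.8, 0], "fingers": 1},
  {"delta_rot": [0, 0, 0], "travel": [0.3, 0.8, 0], "fingers": 1},
])

```text
clock: 46.12
tcp_pos: [0.469, -0.1209, 0.1972]
orientation: [0.0, 0.998, 0.058, 0.0]
wrist_force: [0.0, 0.1, -3.9]
finger_gap: 0.0409
grip_force: 46.1
```

>>> carry_out([
  {"delta_rot": [0, 0, 0], "travel": [0.3, 0.8, 0], "fingers": 1},
  {"delta_rot": [0, 0, 0], "travel": [0.3, 0.8, 0], "fingers": 1},
  {"delta_rot": [0, 0, 0], "travel": [0.3, 0.8, 0], "fingers": 1},
  {"delta_rot": [0, 0, 0], "travel": [0.3, 0.8, 0], "fingers": 1},
  {"delta_rot": [0, 0, 0], "travel": [0.3, 0.8, 0], "fingers": 1},
])

```text
clock: 46.75
tcp_pos: [0.5064, -0.0208, 0.1971]
orientation: [0.0, 0.998, 0.058, 0.0]
wrist_force: [-0.3, 0.7, -3.3]
finger_gap: 0.0406
grip_force: 46.1
```

>>> carry_out([
  {"delta_rot": [0, 0, 0], "travel": [0.3, 0.8, 0], "fingers": 1},
  {"delta_rot": [0, 0, 0], "travel": [0.3, 0.8, 0], "fingers": 1},
  {"delta_rot": [0, 0, 0], "travel": [0.3, 0.8, 0], "fingers": 1},
  {"delta_rot": [0, 0, 0], "travel": [0.3, 0.8, 0], "fingers": 1},
  {"delta_rot": [0, 0, 0], "travel": [0.3, 0.8, 0], "fingers": 1},
])

```text
clock: 47.38
tcp_pos: [0.5439, 0.0792, 0.1971]
orientation: [0.0, 0.998, 0.058, 0.0]
wrist_force: [0.7, 0.6, -2.9]
finger_gap: 0.0406
grip_force: 46.1
```

>>> carry_out([
  {"delta_rot": [0, 0, 0], "travel": [0.1, 0.5, 0], "fingers": 1},
  {"delta_rot": [0, 0, 0], "travel": [0, 0, 0], "fingers": 1},
  {"delta_rot": [0, 0, 0], "travel": [0, 0, 0], "fingers": 1},
])

```text
clock: 47.75
tcp_pos: [0.546, 0.0899, 0.197]
orientation: [0.0, 0.998, 0.058, -0.0]
wrist_force: [0.6, 0.5, -2.9]
finger_gap: 0.0407
grip_force: 46.2
```

```bash
python3 st.py
```

```text
[0.546  0.0899 0.197 ] joints [ 0.02  0.28 -0.08  1.21 -0.    3.04] toolz [-2.e-04 -6.e-04 -1.e+00] fix rot units rx,ry 0.01 -0.0 yaw 0.115
```

>>> carry_out([
  {"delta_rot": [0, 0, 0], "travel": [0, -0.06, -0.4], "fingers": 1},
  {"delta_rot": [0, 0, 0], "travel": [0, 0, -0.8], "fingers": 1},
  {"delta_rot": [0, 0, 0], "travel": [0, 0, -0.7], "fingers": 1},
  {"delta_rot": [0, 0, 0], "travel": [0, 0, -0.3], "fingers": 1},
  {"delta_rot": [0, 0, 0], "travel": [0, 0, -0.15], "fingers": 1},
])

```text
clock: 48.38
tcp_pos: [0.546, 0.0883, 0.1378]
orientation: [0.0, 0.998, 0.057, -0.0]
wrist_force: [-0.3, -0.1, -3.1]
finger_gap: 0.0408
grip_force: 46.2
```

>>> carry_out([
  {"delta_rot": [0, 0, 0], "travel": [0, 0, -0.06], "fingers": 1},
  {"delta_rot": [0, 0, 0], "travel": [0, 0, -0.03], "fingers": 1},
  {"delta_rot": [0, 0, 0], "travel": [0, 0, 0], "fingers": 1},
])

```text
clock: 48.75
tcp_pos: [0.5465, 0.0888, 0.1365]
orientation: [0.0, 0.998, 0.058, 0.0]
wrist_force: [0.1, -0.1, -3.0]
finger_gap: 0.0406
grip_force: 46.2
```

>>> carry_out([
  {"delta_rot": [0, 0, 0], "travel": [0, 0, -0.05], "fingers": 1},
  {"delta_rot": [0, 0, 0], "travel": [0, 0, 0], "fingers": 1},
])

```text
clock: 49.0
tcp_pos: [0.547, 0.0889, 0.1361]
orientation: [0.0, 0.998, 0.058, 0.001]
wrist_force: [-0.5, 1.2, 5.1]
finger_gap: 0.0407
grip_force: 47.0
```

>>> carry_out([
  {"delta_rot": [0, 0, 0], "travel": [0, 0, 0], "fingers": 0},
  {"delta_rot": [0, 0, 0], "travel": [0, 0, 0], "fingers": -0.3},
  {"delta_rot": [0, 0, 0], "travel": [0, 0, 0], "fingers": -0.6},
  {"delta_rot": [0, 0, 0], "travel": [0, 0, 0], "fingers": -0.6},
  {"delta_rot": [0, 0, 0], "travel": [0, 0, 0.4], "fingers": -0.6},
])

```text
clock: 49.62
tcp_pos: [0.5455, 0.0887, 0.1444]
orientation: [0.0, 0.998, 0.058, -0.001]
wrist_force: [0.8, 0.1, 0.6]
finger_gap: 0.0683
grip_force: 0.0
```

>>> carry_out([
  {"delta_rot": [0, 0, 0], "travel": [0, 0, 1], "fingers": -0.6},
  {"delta_rot": [0, 0, 0], "travel": [0, 0, 1], "fingers": -0.6},
  {"delta_rot": [0, 0, 0], "travel": [0, 0, 0.4], "fingers": -0.6},
  {"delta_rot": [0, 0, 0], "travel": [0, -0.6, 0], "fingers": -0.5},
  {"delta_rot": [0, 0, 0], "travel": [0, -0.95, 0], "fingers": -0.5},
])

```text
clock: 50.25
tcp_pos: [0.5457, 0.0493, 0.2039]
orientation: [0.0, 0.998, 0.058, -0.001]
wrist_force: [0.3, -0.2, 0.7]
finger_gap: 0.0637
grip_force: 0.0
```

>>> carry_out([
  {"delta_rot": [0, 0, 0], "travel": [-0.05, -0.95, 0], "fingers": -0.5},
  {"delta_rot": [0, 0, 0], "travel": [-0.05, -0.95, 0], "fingers": -0.5},
  {"delta_rot": [0, 0, 0], "travel": [-0.05, -0.95, 0], "fingers": -0.5},
  {"delta_rot": [0, 0, 0], "travel": [-0.05, -0.95, 0], "fingers": -0.5},
  {"delta_rot": [0, 0, 0], "travel": [-0.05, -0.95, 0], "fingers": -0.5},
])

```text
clock: 50.88
tcp_pos: [0.539, -0.0703, 0.2035]
orientation: [-0.0, 0.998, 0.057, -0.001]
wrist_force: [0.3, 0.3, 0.3]
finger_gap: 0.0641
grip_force: 0.0
```

>>> carry_out([
  {"delta_rot": [0, 0, 0], "travel": [-0.05, -0.95, 0], "fingers": -0.5},
  {"delta_rot": [0, 0, 0], "travel": [-0.05, -0.95, 0], "fingers": -0.5},
  {"delta_rot": [0, 0, 0], "travel": [-0.05, -0.95, 0], "fingers": -0.5},
  {"delta_rot": [0, 0, 0], "travel": [-0.05, -0.95, 0], "fingers": -0.5},
  {"delta_rot": [0, 0, 0], "travel": [-0.05, -0.95, 0], "fingers": -0.5},
])

```text
clock: 51.5
tcp_pos: [0.5325, -0.1889, 0.2034]
orientation: [-0.0, 0.998, 0.057, -0.001]
wrist_force: [0.1, 0.8, -0.0]
finger_gap: 0.0641
grip_force: 0.0
```

>>> carry_out([
  {"delta_rot": [0, 0, 0], "travel": [-0.05, -0.95, 0], "fingers": -0.5},
  {"delta_rot": [0, 0, 0], "travel": [-0.05, -0.95, 0], "fingers": -0.5},
  {"delta_rot": [0, 0, 0], "travel": [-0.05, -0.95, 0], "fingers": -0.5},
  {"delta_rot": [0, 0, 0], "travel": [0, 0, 0], "fingers": -0.5},
  {"delta_rot": [0, 0, 0], "travel": [0, 0, 0], "fingers": -0.5},
])

```text
clock: 52.12
tcp_pos: [0.5297, -0.2588, 0.2046]
orientation: [-0.0, 0.998, 0.058, -0.0]
wrist_force: [0.6, 0.0, 0.5]
finger_gap: 0.0642
grip_force: 0.0
```

```bash
python3 st.py
```

```text
[ 0.5297 -0.2588  0.2046] joints [-0.59  0.35  0.03  1.25  0.    2.44] toolz [-4.e-04  5.e-04 -1.e+00] fix rot units rx,ry -0.0 -0.0 yaw 0.115
```

>>> carry_out([
  {"delta_rot": [0, 0, 0], "travel": [-0.04, -0.8, 0], "fingers": -0.5},
  {"delta_rot": [0, 0, 0], "travel": [-0.04, -0.8, 0], "fingers": -0.5},
  {"delta_rot": [0, 0, 0], "travel": [-0.04, -0.73, 0], "fingers": -0.5},
  {"delta_rot": [0, 0, 0], "travel": [0, 0, -0.3], "fingers": -0.5},
  {"delta_rot": [0, 0, 0], "travel": [0, 0, -0.5], "fingers": -0.5},
])

```text
clock: 52.75
tcp_pos: [0.5269, -0.3172, 0.1842]
orientation: [-0.0, 0.998, 0.058, 0.0]
wrist_force: [-0.2, -0.1, -0.2]
finger_gap: 0.0639
grip_force: 0.0
```

>>> carry_out([
  {"delta_rot": [0, 0, 0], "travel": [0, 0, -0.8], "fingers": -0.5},
  {"delta_rot": [0, 0, 0], "travel": [0, 0, -0.8], "fingers": -0.5},
  {"delta_rot": [0, 0, 0], "travel": [0, 0, -0.5], "fingers": -0.5},
  {"delta_rot": [0, 0, 0], "travel": [0, 0, -0.25], "fingers": -0.5},
  {"delta_rot": [0, 0, 0], "travel": [0, 0, 0], "fingers": -0.5},
])

```text
clock: 53.38
tcp_pos: [0.5269, -0.3167, 0.1258]
orientation: [-0.0, 0.998, 0.058, -0.0]
wrist_force: [-0.3, 0.2, 0.4]
finger_gap: 0.0639
grip_force: 0.0
```

>>> carry_out([
  {"delta_rot": [0, 0, 0], "travel": [0, 0, 0], "fingers": -0.5},
])

```text
clock: 53.5
tcp_pos: [0.5274, -0.3173, 0.1268]
orientation: [0.0, 0.998, 0.058, 0.001]
wrist_force: [0.1, -1.0, 0.5]
finger_gap: 0.0642
grip_force: 0.0
```

>>> carry_out([
  {"delta_rot": [0, 0, 0], "travel": [-0.01, 0, -0.04], "fingers": -0.3},
  {"delta_rot": [0, 0, 0], "travel": [0, 0, 0], "fingers": 0},
  {"delta_rot": [0, 0, 0], "travel": [0, 0, 0], "fingers": 0.4},
  {"delta_rot": [0, 0, 0], "travel": [0, 0, 0], "fingers": 1},
  {"delta_rot": [0, 0, 0], "travel": [0, 0, 0], "fingers": 1},
], squeeze=40)

```text
clock: 54.12
tcp_pos: [0.5269, -0.3169, 0.1254]
orientation: [0.0, 0.998, 0.058, 0.0]
wrist_force: [0.1, 1.6, 3.6]
finger_gap: 0.029
grip_force: 39.4
```

>>> carry_out([
  {"delta_rot": [0, 0, 0], "travel": [0, 0, 0], "fingers": 1},
  {"delta_rot": [0, 0, 0], "travel": [0, 0, 0], "fingers": 1},
])

```text
clock: 54.38
tcp_pos: [0.5269, -0.3169, 0.1254]
orientation: [0.0, 0.998, 0.058, 0.0]
wrist_force: [0.3, 1.8, 4.9]
finger_gap: 0.0287
grip_force: 39.5
```

>>> carry_out([
  {"delta_rot": [0, 0, 0], "travel": [0, 0, 0.4], "fingers": 1},
  {"delta_rot": [0, 0, 0], "travel": [0, 0, 0.8], "fingers": 1},
  {"delta_rot": [0, 0, 0], "travel": [0, 0, 0.9], "fingers": 1},
  {"delta_rot": [0, 0, 0], "travel": [0, 0, 0.8], "fingers": 1},
  {"delta_rot": [0, 0, 0], "travel": [0.07, 0.3, 0], "fingers": 1},
])

```text
clock: 55.0
tcp_pos: [0.5292, -0.3105, 0.1989]
orientation: [0.001, 0.998, 0.057, 0.001]
wrist_force: [0.1, 0.2, -3.1]
finger_gap: 0.0289
grip_force: 39.8
```

>>> carry_out([
  {"delta_rot": [0, 0, 0], "travel": [0.07, 0.7, 0], "fingers": 1},
  {"delta_rot": [0, 0, 0], "travel": [0.07, 0.8, 0], "fingers": 1},
  {"delta_rot": [0, 0, 0], "travel": [0.07, 0.8, 0], "fingers": 1},
  {"delta_rot": [0, 0, 0], "travel": [0.07, 0.8, 0], "fingers": 1},
  {"delta_rot": [0, 0, 0], "travel": [0.07, 0.8, 0], "fingers": 1},
])

```text
clock: 55.62
tcp_pos: [0.5373, -0.2103, 0.1976]
orientation: [0.0, 0.998, 0.058, 0.0]
wrist_force: [0.2, 0.5, -3.4]
finger_gap: 0.0288
grip_force: 39.8
```

>>> carry_out([
  {"delta_rot": [0, 0, 0], "travel": [0.07, 0.8, 0], "fingers": 1},
  {"delta_rot": [0, 0, 0], "travel": [0.07, 0.8, 0], "fingers": 1},
  {"delta_rot": [0, 0, 0], "travel": [0.07, 0.8, 0], "fingers": 1},
  {"delta_rot": [0, 0, 0], "travel": [0.07, 0.8, 0], "fingers": 1},
  {"delta_rot": [0, 0, 0], "travel": [0.07, 0.8, 0], "fingers": 1},
])

```text
clock: 56.25
tcp_pos: [0.5461, -0.1107, 0.1976]
orientation: [0.0, 0.998, 0.058, 0.0]
wrist_force: [-0.4, -0.7, -2.1]
finger_gap: 0.0288
grip_force: 39.8
```

>>> carry_out([
  {"delta_rot": [0, 0, 0], "travel": [0.07, 0.8, 0], "fingers": 1},
  {"delta_rot": [0, 0, 0], "travel": [0.07, 0.8, 0], "fingers": 1},
  {"delta_rot": [0, 0, 0], "travel": [0.07, 0.8, 0], "fingers": 1},
  {"delta_rot": [0, 0, 0], "travel": [0.07, 0.8, 0], "fingers": 1},
  {"delta_rot": [0, 0, 0], "travel": [0.07, 0.8, 0], "fingers": 1},
])

```text
clock: 56.88
tcp_pos: [0.5548, -0.0107, 0.1976]
orientation: [0.0, 0.998, 0.058, 0.0]
wrist_force: [0.8, 0.4, -1.7]
finger_gap: 0.0289
grip_force: 39.8
```

>>> carry_out([
  {"delta_rot": [0, 0, 0], "travel": [0.07, 0.5, 0], "fingers": 1},
  {"delta_rot": [0, 0, 0], "travel": [0, 0, 0], "fingers": 1},
  {"delta_rot": [0, 0, 0], "travel": [0, 0, 0], "fingers": 1},
])

```text
clock: 57.25
tcp_pos: [0.5565, 0.0002, 0.1975]
orientation: [0.0, 0.998, 0.058, 0.0]
wrist_force: [-0.1, -0.0, -3.8]
finger_gap: 0.0292
grip_force: 39.9
```

```bash
python3 st.py
```

```text
[5.565e-01 2.000e-04 1.975e-01] joints [-0.14  0.29 -0.07  1.21 -0.    2.88] toolz [ 1.e-04 -5.e-04 -1.e+00] fix rot units rx,ry 0.01 0.0 yaw 0.115
```

>>> carry_out([
  {"delta_rot": [0, 0, 0], "travel": [0, -0.03, -0.4], "fingers": 1},
  {"delta_rot": [0, 0, 0], "travel": [0, 0, -0.8], "fingers": 1},
  {"delta_rot": [0, 0, 0], "travel": [0, 0, -0.7], "fingers": 1},
  {"delta_rot": [0, 0, 0], "travel": [0, 0, -0.3], "fingers": 1},
  {"delta_rot": [0, 0, 0], "travel": [0, 0, -0.15], "fingers": 1},
])

```text
clock: 57.88
tcp_pos: [0.5563, -0.0006, 0.1383]
orientation: [0.0, 0.998, 0.057, -0.0]
wrist_force: [0.4, 0.3, -2.8]
finger_gap: 0.0289
grip_force: 39.9
```

>>> carry_out([
  {"delta_rot": [0, 0, 0], "travel": [0, 0, -0.07], "fingers": 1},
  {"delta_rot": [0, 0, 0], "travel": [0, 0, -0.05], "fingers": 1},
  {"delta_rot": [0, 0, 0], "travel": [0, 0, 0], "fingers": 1},
])

```text
clock: 58.25
tcp_pos: [0.5569, -0.0003, 0.1364]
orientation: [0.0, 0.998, 0.058, 0.001]
wrist_force: [0.5, 0.4, -1.4]
finger_gap: 0.0291
grip_force: 40.1
```

>>> carry_out([
  {"delta_rot": [0, 0, 0], "travel": [0, 0, -0.03], "fingers": 1},
  {"delta_rot": [0, 0, 0], "travel": [0, 0, 0], "fingers": 0.2},
  {"delta_rot": [0, 0, 0], "travel": [0, 0, 0], "fingers": -0.1},
  {"delta_rot": [0, 0, 0], "travel": [0, 0, 0], "fingers": -0.5},
  {"delta_rot": [0, 0, 0], "travel": [0, 0, 0], "fingers": -0.5},
])

```text
clock: 58.88
tcp_pos: [0.5564, -0.0003, 0.135]
orientation: [0.0, 0.998, 0.058, -0.0]
wrist_force: [0.5, -0.7, -0.0]
finger_gap: 0.0642
grip_force: 0.0
```

>>> carry_out([
  {"delta_rot": [0, 0, 0], "travel": [0, 0, 0.5], "fingers": -0.5},
  {"delta_rot": [0, 0, 0], "travel": [0, 0, 1], "fingers": -0.5},
  {"delta_rot": [0, 0, 0], "travel": [0, 0, 1], "fingers": -0.5},
  {"delta_rot": [0, 0, 0], "travel": [0, 0, 0.3], "fingers": -0.5},
  {"delta_rot": [0, 0, 0], "travel": [0.19, -0.6, 0], "fingers": -0.5},
])

```text
clock: 59.5
tcp_pos: [0.5615, -0.0152, 0.2058]
orientation: [0.0, 0.998, 0.059, 0.001]
wrist_force: [1.1, -0.5, -0.3]
finger_gap: 0.0643
grip_force: 0.0
```

>>> carry_out([
  {"delta_rot": [0, 0, 0], "travel": [0.19, -0.95, 0], "fingers": -0.5},
  {"delta_rot": [0, 0, 0], "travel": [0.19, -0.95, 0], "fingers": -0.5},
  {"delta_rot": [0, 0, 0], "travel": [0.19, -0.95, 0], "fingers": -0.5},
  {"delta_rot": [0, 0, 0], "travel": [0.19, -0.95, 0], "fingers": -0.5},
  {"delta_rot": [0, 0, 0], "travel": [0.19, -0.95, 0], "fingers": -0.5},
])

```text
clock: 60.12
tcp_pos: [0.5849, -0.1357, 0.2043]
orientation: [-0.0, 0.998, 0.058, -0.0]
wrist_force: [0.4, -0.4, -0.2]
finger_gap: 0.064
grip_force: 0.0
```

>>> carry_out([
  {"delta_rot": [0, 0, 0], "travel": [0.19, -0.95, 0], "fingers": -0.5},
  {"delta_rot": [0, 0, 0], "travel": [0.19, -0.95, 0], "fingers": -0.5},
  {"delta_rot": [0, 0, 0], "travel": [0.19, -0.95, 0], "fingers": -0.5},
  {"delta_rot": [0, 0, 0], "travel": [0.19, -0.95, 0], "fingers": -0.5},
  {"delta_rot": [0, 0, 0], "travel": [0.19, -0.95, 0], "fingers": -0.5},
])

```text
clock: 60.75
tcp_pos: [0.609, -0.2544, 0.2051]
orientation: [0.0, 0.998, 0.058, 0.0]
wrist_force: [0.4, 0.4, -1.1]
finger_gap: 0.0638
grip_force: 0.0
```

>>> carry_out([
  {"delta_rot": [0, 0, 0], "travel": [0.19, -0.95, 0], "fingers": -0.5},
  {"delta_rot": [0, 0, 0], "travel": [0.1, -0.9, 0], "fingers": -0.5},
  {"delta_rot": [0, 0, 0], "travel": [0, 0, 0], "fingers": -0.5},
  {"delta_rot": [0, 0, 0], "travel": [0, 0, 0], "fingers": -0.5},
])

```text
clock: 61.25
tcp_pos: [0.6158, -0.2989, 0.2049]
orientation: [-0.0, 0.998, 0.058, -0.0]
wrist_force: [-0.8, -0.0, -0.5]
finger_gap: 0.0641
grip_force: 0.0
```

```bash
python3 st.py
```

```text
[ 0.6158 -0.2989  0.2049] joints [-0.57  0.54  0.33  1.36  0.    2.46] toolz [-3.e-04  5.e-04 -1.e+00] fix rot units rx,ry -0.0 -0.0 yaw 0.116
```

>>> carry_out([
  {"delta_rot": [0, 0, 0], "travel": [0.04, -0.34, 0], "fingers": -0.5},
  {"delta_rot": [0, 0, 0], "travel": [0, 0, -0.4], "fingers": -0.5},
  {"delta_rot": [0, 0, 0], "travel": [0, 0, -0.9], "fingers": -0.5},
  {"delta_rot": [0, 0, 0], "travel": [0, 0, -0.9], "fingers": -0.5},
  {"delta_rot": [0, 0, 0], "travel": [0, 0, -0.7], "fingers": -0.5},
])

```text
clock: 61.88
tcp_pos: [0.6164, -0.3067, 0.1308]
orientation: [-0.0, 0.998, 0.058, -0.001]
wrist_force: [-0.1, -0.7, 1.0]
finger_gap: 0.0639
grip_force: 0.0
```

>>> carry_out([
  {"delta_rot": [0, 0, 0], "travel": [0, 0, -0.3], "fingers": -0.5},
  {"delta_rot": [0, 0, 0], "travel": [0, 0, 0], "fingers": -0.5},
  {"delta_rot": [0, 0, 0], "travel": [0, 0, 0], "fingers": -0.5},
])

```text
clock: 62.25
tcp_pos: [0.6174, -0.3077, 0.126]
orientation: [0.0, 0.998, 0.058, 0.001]
wrist_force: [0.4, -0.2, 1.0]
finger_gap: 0.0637
grip_force: 0.0
```

>>> carry_out([
  {"delta_rot": [0, 0, 0], "travel": [0, 0, 0], "fingers": -0.2},
  {"delta_rot": [0, 0, 0], "travel": [0, 0, 0], "fingers": 0.2},
  {"delta_rot": [0, 0, 0], "travel": [0, 0, 0], "fingers": 0.5},
  {"delta_rot": [0, 0, 0], "travel": [0, 0, 0], "fingers": 1},
  {"delta_rot": [0, 0, 0], "travel": [0, 0, 0], "fingers": 1},
], squeeze=35)

```text
clock: 62.88
tcp_pos: [0.6172, -0.3075, 0.1256]
orientation: [0.0, 0.998, 0.058, 0.0]
wrist_force: [-0.5, 1.2, 2.7]
finger_gap: 0.0231
grip_force: 34.4
```

>>> carry_out([
  {"delta_rot": [0, 0, 0], "travel": [0, 0, 0], "fingers": 1},
  {"delta_rot": [0, 0, 0], "travel": [0, 0, 0], "fingers": 1},
])

```text
clock: 63.12
tcp_pos: [0.6172, -0.3075, 0.1256]
orientation: [0.0, 0.998, 0.058, 0.0]
wrist_force: [-0.7, 1.4, 5.6]
finger_gap: 0.0226
grip_force: 34.5
```

>>> carry_out([
  {"delta_rot": [0, 0, 0], "travel": [0, 0, 0.4], "fingers": 1},
  {"delta_rot": [0, 0, 0], "travel": [0, 0, 0.8], "fingers": 1},
  {"delta_rot": [0, 0, 0], "travel": [0, 0, 0.9], "fingers": 1},
  {"delta_rot": [0, 0, 0], "travel": [0, 0, 0.8], "fingers": 1},
  {"delta_rot": [0, 0, 0], "travel": [-0.1, 0.3, 0], "fingers": 1},
])

```text
clock: 63.75
tcp_pos: [0.6151, -0.3008, 0.1987]
orientation: [0.001, 0.998, 0.057, 0.001]
wrist_force: [-0.4, -0.3, -2.5]
finger_gap: 0.0229
grip_force: 34.6
```

>>> carry_out([
  {"delta_rot": [0, 0, 0], "travel": [-0.2, 0.7, 0], "fingers": 1},
  {"delta_rot": [0, 0, 0], "travel": [-0.2, 0.8, 0], "fingers": 1},
  {"delta_rot": [0, 0, 0], "travel": [-0.2, 0.8, 0], "fingers": 1},
  {"delta_rot": [0, 0, 0], "travel": [-0.2, 0.8, 0], "fingers": 1},
  {"delta_rot": [0, 0, 0], "travel": [-0.2, 0.8, 0], "fingers": 1},
])

```text
clock: 64.38
tcp_pos: [0.5887, -0.2011, 0.1967]
orientation: [-0.0, 0.998, 0.058, -0.001]
wrist_force: [-0.1, -0.2, -2.3]
finger_gap: 0.023
grip_force: 34.6
```

>>> carry_out([
  {"delta_rot": [0, 0, 0], "travel": [-0.2, 0.8, 0], "fingers": 1},
  {"delta_rot": [0, 0, 0], "travel": [-0.2, 0.8, 0], "fingers": 1},
  {"delta_rot": [0, 0, 0], "travel": [-0.2, 0.8, 0], "fingers": 1},
  {"delta_rot": [0, 0, 0], "travel": [-0.2, 0.8, 0], "fingers": 1},
  {"delta_rot": [0, 0, 0], "travel": [-0.2, 0.8, 0], "fingers": 1},
])

```text
clock: 65.0
tcp_pos: [0.5642, -0.1012, 0.1977]
orientation: [0.0, 0.998, 0.058, 0.0]
wrist_force: [-0.0, 0.9, -3.6]
finger_gap: 0.0228
grip_force: 34.6
```

>>> carry_out([
  {"delta_rot": [0, 0, 0], "travel": [0, 0.5, 0], "fingers": 1},
  {"delta_rot": [0, 0, 0], "travel": [0, 0, 0], "fingers": 1},
  {"delta_rot": [0, 0, 0], "travel": [0, 0, 0], "fingers": 1},
])

```text
clock: 65.38
tcp_pos: [0.5648, -0.0904, 0.1976]
orientation: [0.0, 0.998, 0.058, 0.0]
wrist_force: [-0.1, 0.2, -3.6]
finger_gap: 0.023
grip_force: 34.7
```

```bash
python3 st.py
```

```text
[ 0.5648 -0.0904  0.1976] joints [-0.3   0.32 -0.03  1.22 -0.    2.73] toolz [ 4.e-04 -7.e-04 -1.e+00] fix rot units rx,ry 0.01 0.0 yaw 0.115
```

>>> carry_out([
  {"delta_rot": [0, 0, 0], "travel": [0, 0.02, -0.4], "fingers": 1},
  {"delta_rot": [0, 0, 0], "travel": [0, 0, -0.8], "fingers": 1},
  {"delta_rot": [0, 0, 0], "travel": [0, 0, -0.7], "fingers": 1},
  {"delta_rot": [0, 0, 0], "travel": [0, 0, -0.3], "fingers": 1},
  {"delta_rot": [0, 0, 0], "travel": [0, 0, -0.15], "fingers": 1},
])

```text
clock: 66.0
tcp_pos: [0.5643, -0.0898, 0.1382]
orientation: [-0.0, 0.998, 0.058, -0.0]
wrist_force: [-0.2, 0.0, -2.3]
finger_gap: 0.023
grip_force: 34.6
```

>>> carry_out([
  {"delta_rot": [0, 0, 0], "travel": [0, 0, -0.07], "fingers": 1},
  {"delta_rot": [0, 0, 0], "travel": [0, 0, -0.05], "fingers": 1},
  {"delta_rot": [0, 0, 0], "travel": [0, 0, 0], "fingers": 1},
])

```text
clock: 66.38
tcp_pos: [0.565, -0.0897, 0.1366]
orientation: [0.0, 0.998, 0.058, 0.001]
wrist_force: [0.9, 0.1, -0.3]
finger_gap: 0.0231
grip_force: 34.9
```

>>> carry_out([
  {"delta_rot": [0, 0, 0], "travel": [0, 0, -0.02], "fingers": 1},
  {"delta_rot": [0, 0, 0], "travel": [0, 0, 0], "fingers": 0.3},
  {"delta_rot": [0, 0, 0], "travel": [0, 0, 0], "fingers": -0.1},
  {"delta_rot": [0, 0, 0], "travel": [0, 0, 0], "fingers": -0.5},
  {"delta_rot": [0, 0, 0], "travel": [0, 0, 0], "fingers": -0.5},
])

```text
clock: 67.0
tcp_pos: [0.5644, -0.0895, 0.1352]
orientation: [0.0, 0.998, 0.058, -0.0]
wrist_force: [-0.5, 0.7, 0.1]
finger_gap: 0.0642
grip_force: 0.0
```

>>> carry_out([
  {"delta_rot": [0, 0, 0], "travel": [0, 0, 0.5], "fingers": -0.5},
  {"delta_rot": [0, 0, 0], "travel": [0, 0, 1], "fingers": -0.5},
  {"delta_rot": [0, 0, 0], "travel": [0, 0, 1], "fingers": -0.5},
  {"delta_rot": [0, 0, 0], "travel": [0, 0, 0.5], "fingers": -0.5},
  {"delta_rot": [0, 0, 0], "travel": [-0.3, -0.8, 0], "fingers": -0.5},
])

```text
clock: 67.62
tcp_pos: [0.558, -0.1091, 0.212]
orientation: [0.0, 0.998, 0.059, 0.001]
wrist_force: [0.7, 0.0, -0.7]
finger_gap: 0.0641
grip_force: 0.0
```

>>> carry_out([
  {"delta_rot": [0, 0, 0], "travel": [-0.3, -1, 0], "fingers": -0.5},
  {"delta_rot": [0, 0, 0], "travel": [-0.3, -1, 0], "fingers": -0.5},
  {"delta_rot": [0, 0, 0], "travel": [-0.3, -1, 0], "fingers": -0.5},
  {"delta_rot": [0, 0, 0], "travel": [-0.3, -1, 0], "fingers": -0.5},
  {"delta_rot": [0, 0, 0], "travel": [-0.3, -1, 0], "fingers": -0.5},
])

```text
clock: 68.25
tcp_pos: [0.5191, -0.2353, 0.2103]
orientation: [-0.0, 0.998, 0.058, -0.0]
wrist_force: [-0.0, -0.5, -0.4]
finger_gap: 0.0643
grip_force: 0.0
```

>>> carry_out([
  {"delta_rot": [0, 0, 0], "travel": [-0.3, -1, 0], "fingers": -0.5},
  {"delta_rot": [0, 0, 0], "travel": [-0.3, -1, 0], "fingers": -0.5},
  {"delta_rot": [0, 0, 0], "travel": [-0.3, -1, 0], "fingers": -0.5},
  {"delta_rot": [0, 0, 0], "travel": [-0.3, -1, 0], "fingers": -0.5},
  {"delta_rot": [0, 0, 0], "travel": [0, 0, 0], "fingers": -0.5},
])

```text
clock: 68.88
tcp_pos: [0.4889, -0.336, 0.2101]
orientation: [0.0, 0.998, 0.056, -0.0]
wrist_force: [-0.1, 0.5, -0.3]
finger_gap: 0.0638
grip_force: 0.0
```

```bash
python3 - <<'E'
from workcell import env
import pickle,cv2
d={n:env.read_camera(n) for n in("scene","top")}
pickle.dump(d,open("c1.pkl","wb"));s=d["scene"]["color"];t=d["top"]["color"]
cv2.imwrite("pics/end.png",cv2.hconcat([cv2.resize(s,(400,300)),cv2.resize(t,(400,300))])[:,:,::-1])
E
sed 's/c0.pkl/c1.pkl/' m.py>m1.py; python3 m1.py|grep -E "^(round|oblong|cone|bowl|tub|brush)"; echo; python3 m.py|grep -E "^(bowl|tub|brush)"
python3 - <<'E'
import pickle
from h import *
t=pickle.load(open("c1.pkl","rb"))["top"];i=t["color"].astype(int)
# jar lid vs tile: lid is duller than tile
h=cv2.HoughCircles(cv2.GaussianBlur(cv2.cvtColor(t["color"],cv2.COLOR_RGB2GRAY)[225:305,115:200],(3,3),0),cv2.HOUGH_GRADIENT,1,20,param1=60,param2=8,minRadius=11,maxRadius=17)
if h is not None:
    for x,y,r in h[0][:3]:print("jar",r,onz(t,(x+115,y+225),.06).round(4))
E
```

```text
round (253, 232, 23, 23) (347, 177, 21, 17) tri [0.5431 0.0908 0.1529] 0.0021 top z.16 [0.5426 0.0912] scene z.155 [0.5468 0.0884]
oblong (307, 232, 16, 16) (311, 185, 15, 15) tri [ 0.5525 -0.      0.1526] 0.0019 top z.16 [0.5519 0.0009] scene z.155 [ 0.5566 -0.002 ]
cone (359, 229, 13, 13) (271, 193, 12, 14) tri [ 0.5626 -0.0898  0.1525] 0.0016 top z.16 [ 0.5619 -0.0883] scene z.155 [ 0.5668 -0.0913]
bowl [0.817 0.155] [0.703 0.032]
tub [ 0.779 -0.095] [ 0.701 -0.17 ]
brush [0.408 0.133] [ 0.366 -0.033]

bowl [0.817 0.155] [0.703 0.032]
tub [ 0.779 -0.095] [ 0.701 -0.17 ]
brush [0.408 0.133] [ 0.366 -0.033]
jar 16.4 [0.507 0.326]
```

View pics/end.png

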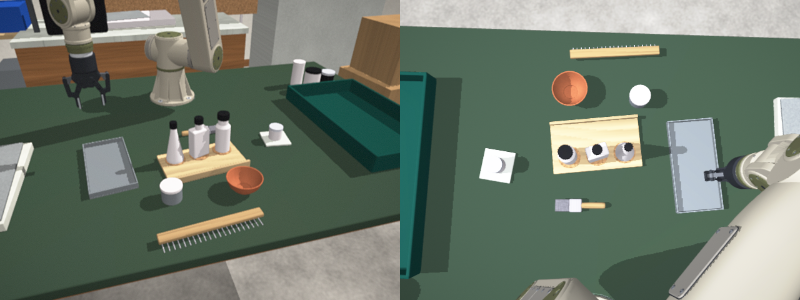

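The final views show all three bottles upright on their own mats, within 3 mm of where they started. The jar is on the tile, within about 5 mm of its centre, and the bowl, brush and tub haven't moved. I'm handing in.

```bash
python3 -c "
from workcell import env
print(env.hand_in())"
```

```text
the job is handed in; nothing more can be done
None
```

I handed the job in at about 69 s on the robot's clock; no verdict came back, but the last camera check showed the jar upright within about 5 mm of the tile's centre, every bottle upright within about 3 mm of its start on its own mat, and the bowl, brush and tub unmoved.

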